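Put mixed-up drone batteries on their own frames

TASK

The battery packs on the three drone frames have been mixed up. Put each on the frame of its own size (small on small, medium on medium, large on large), using the free rubber mat to park one pack on the way; each should end lying flat, centred on the pad and lengthwise along it, with nothing left on the mat. Keep the packs upright, and do not disturb the screw jar or the spare motor.

Things in the scene. Friction and masses are not known exactly. Their poses are not given: they have to be found in the camera images.
- pack_small: The small battery pack: hard grey plastic block, black ends, blank paper label on top, 58 x 30 x 24 mm (length x width x height), about 60 g; a 10 mm black plug stub sticks out of the +x end. Origin: centre of the block's underside. x along its length, y across, z up. At the start it lies flat on the wrong frame's pad, held by friction only.
- pack_medium: The medium battery pack: hard grey plastic block, black ends, blank paper label on top, 78 x 36 x 28 mm (length x width x height), about 150 g; a 10 mm black plug stub sticks out of the +x end. Origin: centre of the block's underside. x along its length, y across, z up. At the start it lies flat on the wrong frame's pad, held by friction only.
- pack_large: The large battery pack: hard grey plastic block, black ends, blank paper label on top, 100 x 44 x 34 mm (length x width x height), about 300 g; a 10 mm black plug stub sticks out of the +x end. Origin: centre of the block's underside. x along its length, y across, z up. At the start it lies flat on the wrong frame's pad, held by friction only.
- frame_small: The small of three X-shaped fibreboard drone frames, fixed. Arms at 45 degrees to its x and y, each with a silver motor 60 mm from the centre (tops 36 mm high). In the middle a raised battery deck, 78 x 46 mm (x by y), with a black rubber pad, flat, its top 46 mm above the bench; a longer pack just overhangs. Origin: frame centre at bench height; x along the deck's length, z up.
- frame_medium: The medium of three X-shaped fibreboard drone frames, fixed. Arms at 45 degrees to its x and y, each with a silver motor 80 mm from the centre (tops 36 mm high). In the middle a raised battery deck, 100 x 52 mm (x by y), with a black rubber pad, flat, its top 46 mm above the bench; a longer pack just overhangs. Origin: frame centre at bench height; x along the deck's length, z up.
- frame_large: The large of three X-shaped fibreboard drone frames, fixed. Arms at 45 degrees to its x and y, each with a silver motor 100 mm from the centre (tops 36 mm high). In the middle a raised battery deck, 124 x 60 mm (x by y), with a black rubber pad, flat, its top 46 mm above the bench; a longer pack just overhangs. Origin: frame centre at bench height; x along the deck's length, z up.
- mat: The free spot: a black rubber mat, 130 x 80 x 4 mm, flat and fixed on the bench, empty at the start. Origin: centre of its underside; x along its length, z up. Park a pack at its middle. Around frames and mat nothing but the packs, jar and spare motor stands higher than the frames' decks.
- screw_jar: Small metal screw jar with a black cap, 40 mm across, 45 mm high, standing loose on the bench. Origin: centre of its underside. Not to be disturbed.
- spare_motor: A spare silver motor, 37 mm across, 40 mm high with its shaft, standing loose on the bench. Origin: centre of its underside. Not to be disturbed.
Mind the look-alikes: they are no part of the job. Leave any orange look-alike of the pack_large alone.

How it is judged (in metres and radians):
On the way:
1. one pack lies parked on the mat, released (its centre within 45 mm of the mat's centre) (((horizontal distance between pack_small and mat below 0.045 m and z of pack_small in the frame of mat below 0.009 m and linear speed of pack_small below 0.02 m/s and contact force between the fingers and pack_small below 0.1 N) or (horizontal distance between pack_medium and mat below 0.045 m and z of pack_medium in the frame of mat below 0.009 m and linear speed of pack_medium below 0.02 m/s and contact force between the fingers and pack_medium below 0.1 N) or (horizontal distance between pack_large and mat below 0.045 m and z of pack_large in the frame of mat below 0.009 m and linear speed of pack_large below 0.02 m/s and contact force between the fingers and pack_large below 0.1 N))), for 0.2 s.
At the end, for the whole second after the job is handed in: Each pack lies flat and at rest, released, on the pad of the frame of its own size: its centre within 12 mm of the frame's centre, seated at pad height within 5 mm, its length within 0.2 rad of the deck's length (either way round), tilt under 0.1 rad. So the mat is empty again (horizontal distance between pack_small and frame_small below 0.012 m and z of pack_small in the frame of frame_small between 0.041 and 0.051 m and angle between the x axis of pack_small and the x axis of frame_small, either way round below 0.2 rad and angle between each of pack_small, pack_medium, pack_large's own z axis and vertical below 0.1 rad and linear speed of each of pack_small, pack_medium, pack_large below 0.02 m/s and contact force between the fingers and pack_small below 0.1 N and horizontal distance between pack_medium and frame_medium below 0.012 m and z of pack_medium in the frame of frame_medium between 0.041 and 0.051 m and angle between the x axis of pack_medium and the x axis of frame_medium, either way round below 0.2 rad and contact force between the fingers and pack_medium below 0.1 N and horizontal distance between pack_large and frame_large below 0.012 m and z of pack_large in the frame of frame_large between 0.041 and 0.051 m and angle between the x axis of pack_large and the x axis of frame_large, either way round below 0.2 rad and contact force between the fingers and pack_large below 0.1 N); the robot touches nothing.
It fails at once if a pack is tipped by more than 0.6 rad (angle between any of pack_small, pack_medium, pack_large's own z axis and vertical above 0.6 rad).
It fails at once if the screw jar or the spare motor is shifted by more than 15 mm or knocked over (distance of any of screw_jar, spare_motor from where it was at the start of the episode above 0.015 m or angle between any of screw_jar, spare_motor's own z axis and vertical above 0.3 rad).
It also fails if it takes over 104 s, if anything falls off the work surface, if the arm or the gripper's body presses on something with over 40 N, if the wrist force passes 120 N, or if a joint passes its speed limit or range.

ROBOT

A 7-joint arm with a two-finger parallel gripper is mounted at the origin on the work surface. World frame = base frame: x ahead of the robot, y to its left, z up, the work surface at z = 0. Lengths are in m, angles in degrees, forces in N, time in s.
With the tool pointing down it reaches from about 0.425 to 0.875 m from the base axis. Payload 4.7 kg.
Tool frame: the origin (TCP) lies on the front face of the gripper's body, between the roots of the fingers; the fingertips stand 70 mm ahead of it and the grasp point (between the pads) lies 51 mm ahead of it (tip_extent is the distance from the TCP to the fingertips, in m); z points along the fingers, y is the direction in which the jaws open and shut (so a half turn about z gives the same grasp; the last joint's range is limited). The gripper opens to 87 mm and grips with 3 to 60 N. Pads are 19 mm wide; open, the fingers measure 117 mm over their backs; the gripper's body (75 mm by 190 mm) begins 51 mm behind the grasp point.
Start: joints at [-65.942, 18.392, -4.016, 83.108, 1.295, 78.541, -3.26], TCP at [0.257, 0.597, 0.292] pointing down, gripper open.
Joint ranges: [-163.93, 163.93], [-17.29, 119.83], [-79.2, 71.16], [3.27, 140.29], [-89.18, 269.18], [5.43, 117.66], [-154.24, 154.24]. Speed limits (degrees/s): [147.25, 147.25, 180, 180, 180, 180, 180].

INTERFACE

Orientations are given as [roll, pitch, yaw] about the fixed x, y, z axes, in that order (R = Rz(yaw) Ry(pitch) Rx(roll)).
In Python, from cell import * gives the robot as it stands.
- The arm moves only by the tool carry_out, never from a script. Its argument "increments" is text: rows parted by semicolons, each of 7 numbers parted by spaces: the opening, from 0 (shut) to 1 (fully open), then the shift along the tool's x, y, z in m, then the turn, a rotation vector about the tool's x, y, z in degrees. A call has 1 to 20 rows; each row shifts and turns the pose as measured when the row begins, along the tool's axes as they then stand; what a row does not reach is not made up. A row lasts 1/8 s, in which the tool goes at most 62.5 mm and 10.7 degrees, less where a joint would pass 70% of its speed; a pose out of reach is approached as far as the arm can. A call is refused whole if a number of a shift passes 0.0625 or a number of a turn 10.7, either way. A call with a gripper value outside its range is refused whole. The fingers move at their own pace and stop on an object; "force" is the grip in N (left out, the last holds). Time passes only in rows, so rows that do not move let the fingers close. It gives the time, the measured TCP pose, the force and the opening at its end, in the units of the state.
- get_obs(): the state, without advancing time (a new reading comes with each control period).
- read_camera(name): name is "scene" or "side" or "wrist"; returns a dict with "img" (384x512x3 uint8, blue, green, red), "fx", "fy", "cx", "cy" (pixels), "world_from_camera" (4x4, takes a point from camera to world coordinates). Camera axes: x right, y down, z forward; pixel columns grow to the right and rows downward; lengths in m; the calibration is good to about 2 mm. A picture is of the moment at which its call begins. There is no depth.
- sign_off(): hands the job in, once; it reports no verdict.
Trained networks look in a picture, given as the dict that the camera call returned (one of the last four; its "shot" number tells which), for a name from the list of things; names that differ only in an ending like _2 or _b are one class to them, and where a whole thing is asked for, a point or a joint stands for the part that bears it (a point fixed in the world has none). Each returns a list of dicts, best first, with "confidence" (0 to 1); they miss things now and then, are a little off and sometimes report something else, mostly with a low value. They report only what shows in the picture. A call takes as long as a camera call. They do not tell look-alikes from the thing itself.
- masks_of(target, picture): "pixels" (384x512 bool, what is visible of it) and "bbox" ([left, top, right, bottom] in pixels, round what is visible of it).
The state is a dict: "time_s": time; "qpos": joint angles; "joint_velocities": joint speeds; "effort": joint torques, N m; "tool_pos": TCP position; "tool_rot": TCP orientation; "force": force on the tool from outside, world axes, zero at the start; "wrist_torque": the same for the moment, N m; "grip_width": finger opening in m.
Only numpy, scipy, OpenCV 4.12 (cv2) and the standard library are available. Lean on these libraries where they do the work, as an engineer would, in place of code of your own. Each camera call takes 0.05 s, during which the arm holds its last target.

## Working session

There is one attempt and no reset: what is moved stays moved. The work goes in short steps, Python scripts to look and compute and a tool call to move; the robot and the scene stay as the last step left them, time stands still between calls to the robot, and variables do not carry over. Pictures are saved under pics/ and viewed, and the job is handed in when it is done.

Besides the shell and the picture viewer there is one more tool, called after "Emit:" by a JSON object that holds its "name" and its "arguments", one argument or row to a line. carry_out: Moves the arm, as the interface text tells. Its arguments: {"type":"object","properties":{"increments":{"type":"string"},"force":{"type":"number"}},"required":["increments"]}

```bash
mkdir -p pics; ls
python3 - <<'E'
from cell import *
import cv2,numpy as np
o=get_obs();print({k:o[k] for k in('time_s','tool_pos','tool_rot','grip_width','qpos')})
for n in("scene","side"):
    p=read_camera(n);cv2.imwrite(f"pics/{n}0.png",p["img"]);print(n,p["fx"],p["fy"],p["cx"],p["cy"]);print(np.round(p["world_from_camera"],3).tolist())
    for t in["pack_small","pack_medium","pack_large","frame_small","frame_medium","frame_large","mat","screw_jar","spare_motor"]:
        print(t,[(round(m["confidence"],2),[int(v) for v in m["bbox"]]) for m in masks_of(t,p)])
E
```

```text
pics
{'time_s': 0.0, 'tool_pos': array([0.25646282, 0.59680325, 0.29114243]), 'tool_rot': array([-1.79888556e+02,  6.69664903e-03,  1.56752662e+02]), 'grip_width': 0.0868039841535922, 'qpos': array([-65.94175918,  18.44028952,  -4.01574515,  83.17547923,
         1.29600068,  78.54097678,  -3.2592688 ])}
scene 442.80062037331805 442.80062037331805 247.57014993737923 186.97323079252158
[[0.742, 0.428, -0.515, 1.153], [0.67, -0.49, 0.557, -0.748], [-0.014, -0.759, -0.651, 0.934], [0.0, 0.0, 0.0, 1.0]]
pack_small [(0.81, [137, 255, 159, 282])]
pack_medium [(0.81, [299, 122, 325, 146])]
pack_large [(0.79, [136, 189, 172, 216]), (0.77, [227, 219, 257, 252]), (0.61, [166, 212, 204, 246])]
frame_small [(0.85, [218, 224, 271, 269])]
frame_medium [(0.67, [301, 127, 324, 144]), (0.56, [110, 248, 184, 306]), (0.22, [281, 132, 341, 161])]
frame_large [(0.61, [280, 132, 340, 159])]
mat []
screw_jar [(0.54, [246, 155, 258, 174])]
spare_motor []
side 464.75427922060163 464.75427922060163 263.978973595625 185.5392466925752
[[0.778, -0.37, 0.507, -0.161], [-0.627, -0.487, 0.608, -0.711], [0.022, -0.791, -0.611, 0.794], [0.0, 0.0, 0.0, 1.0]]
pack_small [(0.66, [385, 264, 419, 291])]
pack_medium [(0.69, [175, 123, 207, 140])]
pack_large [(0.68, [247, 259, 287, 311]), (0.67, [299, 237, 340, 277]), (0.66, [328, 186, 374, 213])]
frame_small [(0.87, [321, 198, 377, 232])]
frame_medium [(0.89, [354, 258, 442, 333])]
frame_large [(0.92, [152, 130, 224, 167])]
mat [(0.98, [264, 157, 310, 176])]
screw_jar [(0.79, [206, 176, 219, 203])]
spare_motor [(0.66, [271, 221, 285, 240])]
```

Run:
```python
import cv2
a=cv2.imread("pics/scene0.png");cv2.imwrite("pics/s1.png",cv2.resize(a[90:330,90:410],(800,600),interpolation=cv2.INTER_CUBIC))
a=cv2.imread("pics/side0.png");cv2.imwrite("pics/s2.png",cv2.resize(a[105:345,140:460],(800,600),interpolation=cv2.INTER_CUBIC))
```

```text
(no output)
```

View pics/s1.png

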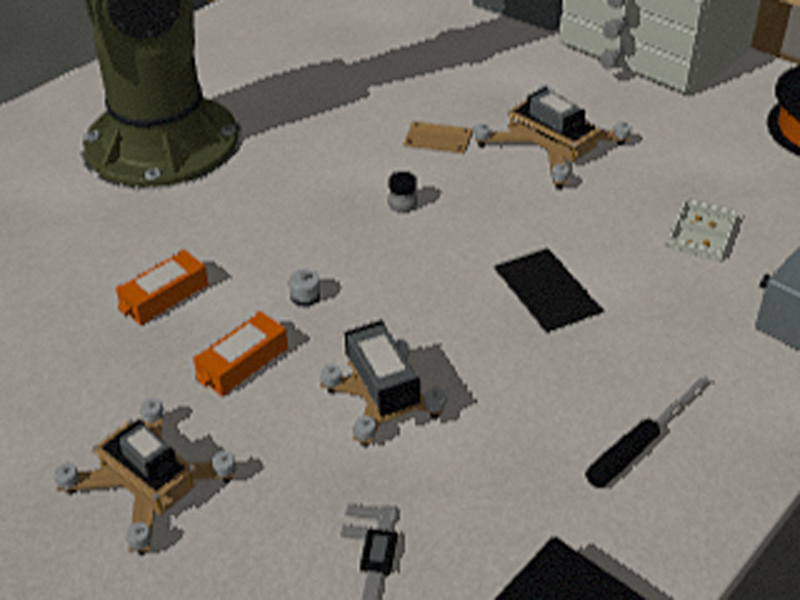

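View pics/s2.png

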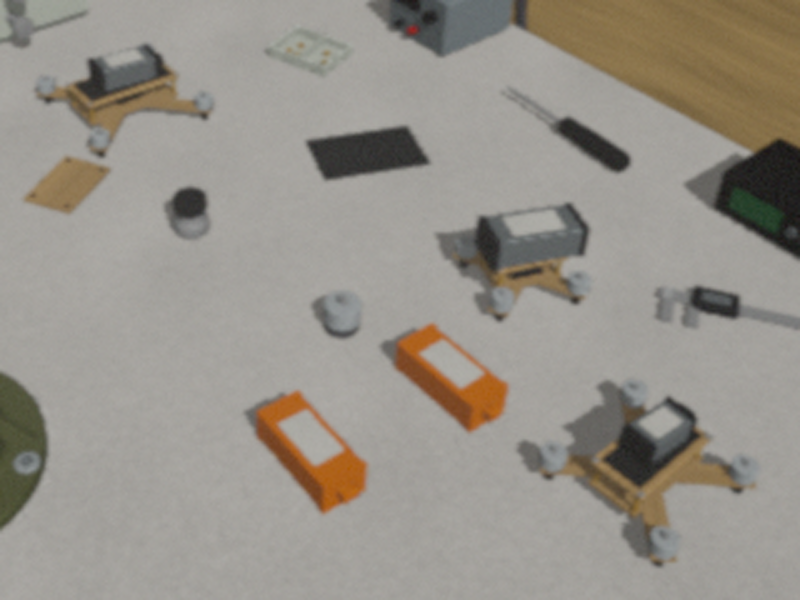

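```bash
cat > h.py <<'E'
import numpy as np,cv2
from scipy.optimize import least_squares
def proj(p,X):
    T=np.linalg.inv(np.asarray(p["world_from_camera"]));c=np.atleast_2d(X)@T[:3,:3].T+T[:3,3]
    return np.c_[p["fx"]*c[:,0]/c[:,2]+p["cx"],p["fy"]*c[:,1]/c[:,2]+p["cy"]]
def plane(p,uv,z):
    uv=np.atleast_2d(np.array(uv,float));W=np.asarray(p["world_from_camera"])
    d=np.c_[(uv[:,0]-p["cx"])/p["fx"],(uv[:,1]-p["cy"])/p["fy"],np.ones(len(uv))]@W[:3,:3].T
    return W[:3,3]+d*((z-W[2,3])/d[:,2])[:,None]
E
python3 - <<'E'
from cell import *
from h import *
S=read_camera("scene");D=read_camera("side")
s=lambda l:np.array(l)/2.5+90
d=lambda l:np.array(l)/2.5+[140,105]
M={'med':([(152,409),(66,475),(140,535),(224,464)],[(633,390),(553,458),(663,540),(741,466)]),
'small':([(332,374),(364,428),(436,400)],[(460,250),(501,297),(580,283)]),
'large':([(483,133),(561,172),(624,130)],[(46,85),(99,138),(204,102)]),
}
for k,(a,b) in M.items():
    for p,q in((S,s(a)),(D,d(b))): print(k,np.round(plane(p,q,.036)[:,:2],4).tolist())
a=[(496,268),(548,249),(603,311),(549,332)];b=[(307,142),(408,127),(429,158),(327,178)]
for p,q in((S,s(a)),(D,d(b))):
    P=plane(p,q,.004)[:,:2];print('mat',np.round(P,4).tolist(),P.mean(0))
print('jar',plane(S,s([(402,183)]),.045)[0],plane(D,d([(189,198)]),.045)[0]);print('motor',plane(S,s([(304,272)]),.04)[0],plane(D,d([(342,298)]),.04)[0])
W=read_camera("wrist");cv2.imwrite("pics/w0.png",W["img"]);print(W["fx"],W["cx"],W["cy"],np.round(W["world_from_camera"],3).tolist())
o=get_obs();print(o['time_s'])
E
```

```text
med [[0.4313, -0.3507], [0.4351, -0.463], [0.5477, -0.4579], [0.5441, -0.3484]]
med [[0.5242, -0.3447], [0.4093, -0.3529], [0.4158, -0.461], [0.5273, -0.4552]]
small [[0.54, -0.1882], [0.6184, -0.2204], [0.6498, -0.1416]]
small [[0.5384, -0.1125], [0.52, -0.1874], [0.597, -0.2209]]
large [[0.379, 0.2783], [0.5145, 0.2757], [0.524, 0.4137]]
large [[0.3575, 0.4173], [0.3503, 0.2807], [0.4888, 0.271]]
mat [[0.547, 0.0957], [0.5745, 0.168], [0.6909, 0.1193], [0.6632, 0.048]] [0.61890303 0.10773895]
mat [[0.564, 0.1669], [0.6822, 0.1177], [0.6577, 0.0549], [0.5372, 0.097]] [0.61027409 0.10914245]
jar [0.37761617 0.10907864 0.045     ] [0.36231405 0.11573781 0.045     ]
motor [ 0.40110964 -0.09463869  0.04      ] [ 0.39370953 -0.09779458  0.04      ]
268.9304536129453 256.9505448771342 191.4718527594979 [[0.395, 0.882, 0.258, 0.186], [0.919, -0.38, -0.11, 0.627], [0.001, 0.28, -0.96, 0.385], [0.0, 0.0, 0.0, 1.0]]
1.15
```

View pics/w0.png

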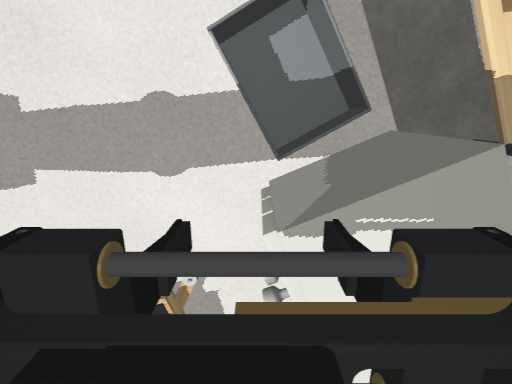

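```bash
cat >> h.py <<'E'
def plan(x,y,z,yaw,g=1,step=.05):
    from cell import get_obs
    from scipy.spatial.transform import Rotation as R
    o=get_obs();p=o["tool_pos"].copy();r=R.from_euler('xyz',o["tool_rot"],degrees=True)
    t=R.from_euler('xyz',[180,0,yaw],degrees=True);t2=R.from_euler('xyz',[180,0,yaw+180],degrees=True)
    rv=(r.inv()*t).as_rotvec(degrees=True)
    d=np.array([x,y,z])-p
    n=int(max(np.ceil(np.linalg.norm(d)/step),np.ceil(np.abs(rv).max()/9),1))
    rows=[]
    for i in range(n):
        l=r.inv().apply(d/n);rows.append(f"{g} "+" ".join(f"{v:.4f}" for v in l)+" "+" ".join(f"{v:.1f}" for v in rv/n))
        r=r*R.from_rotvec(rv/n,degrees=True)
    print("t",o["time_s"],"at",np.round(o["tool_pos"],4),np.round(o["tool_rot"],1),"w",round(o["grip_width"],4),"n",n);print(";".join(rows))
E
python3 -c "
from h import *
plan(.49,.275,.28,128)"
```

```text
t 1.15 at [0.2566 0.5972 0.2923] [180.    0.  156.8] w 0.0873 n 8
1 -0.0427 -0.0255 0.0015 0.0 0.0 3.6;1 -0.0442 -0.0228 0.0015 0.0 0.0 3.6;1 -0.0456 -0.0199 0.0015 0.0 0.0 3.6;1 -0.0467 -0.0171 0.0015 0.0 0.0 3.6;1 -0.0477 -0.0141 0.0015 0.0 0.0 3.6;1 -0.0485 -0.0111 0.0015 0.0 0.0 3.6;1 -0.0491 -0.0080 0.0015 0.0 0.0 3.6;1 -0.0495 -0.0049 0.0015 0.0 0.0 3.6
```

Emit:
{"name": "carry_out", "arguments": {
  "increments": "1 -0.043 -0.025 0.0015 0 0 3.6;1 -0.044 -0.023 0.0015 0 0 3.6;1 -0.046 -0.02 0.0015 0 0 3.6;1 -0.047 -0.017 0.0015 0 0 3.6;1 -0.048 -0.014 0.0015 0 0 3.6;1 -0.048 -0.011 0.0015 0 0 3.6;1 -0.049 -0.008 0.0015 0 0 3.6;1 -0.05 -0.005 0.0015 0 0 3.6;1 0 0 0 0 0 0"
}}

```text
time_s: 2.28
tool_pos: [0.4957, 0.2638, 0.2799]
tool_rot: [179.8, -0.1, 127.1]
force: [-0.2, -0.7, 0.7]
grip_width: 0.0871
```

```bash
cat > look.py <<'E'
import sys;from h import *;from cell import *
import pickle
n=sys.argv[1];p=read_camera("wrist");pickle.dump(p,open(f"{n}.pkl","wb"))
cv2.imwrite(f"pics/{n}.png",cv2.resize(p["img"][:240],(800,375),interpolation=cv2.INTER_CUBIC));o=get_obs();print(o["time_s"],o["tool_pos"],o["tool_rot"])
E
python3 look.py wl
```

```text
2.325 [0.49415134 0.26653728 0.27988293] [ 1.79789550e+02 -1.77203472e-01  1.27349325e+02]
```

View pics/wl.png

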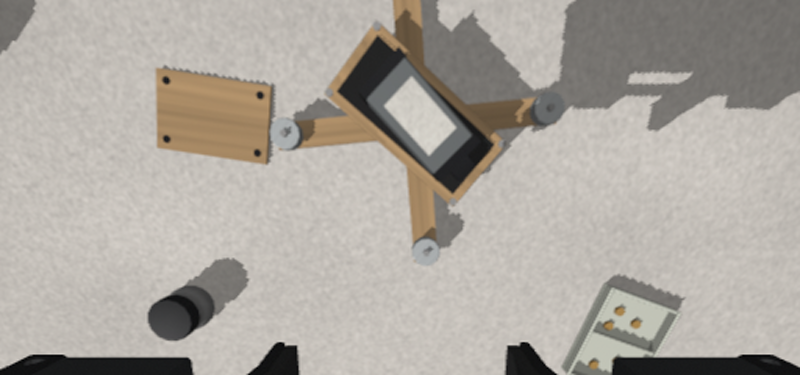

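```bash
cat > m.py <<'E'
from h import *;import pickle
def q(n,name,pts,z):
    p=pickle.load(open(n+".pkl","rb"));P=plane(p,np.array(pts)*.64,z)[:,:2]
    c=P.mean(0);L=[np.round(np.linalg.norm(P[i]-P[i-1]),3) for i in range(len(P))]
    a=[round(float(np.degrees(np.arctan2(*(P[i]-P[i-1])[::-1])))%180,1) for i in range(len(P))]
    print(name,np.round(P,4).tolist(),'c',np.round(c,4),'len',L,'ang',a)
E
python3 -c "
from m import *
q('wl','motors',[(286,133),(425,251),(547,108)],.036)
q('wl','diag',[(286,133),(547,108)],.036)
q('wl','deck',[(377,26),(331,91),(453,199),(500,146)],.045)
q('wl','label',[(410,76),(384,110),(433,156),(461,127)],.074)
q('wl','jar',[(174,319)],.045)
"
```

```text
motors [[0.3621, 0.2988], [0.4996, 0.2913], [0.506, 0.4293]] c [0.4559 0.3398] len [np.float64(0.194), np.float64(0.138), np.float64(0.138)] ang [42.2, 176.9, 87.3]
diag [[0.3621, 0.2988], [0.506, 0.4293]] c [0.434 0.364] len [np.float64(0.194), np.float64(0.194)] ang [42.2, 42.2]
deck [[0.3769, 0.3944], [0.3747, 0.3422], [0.4907, 0.3364], [0.4944, 0.3866]] c [0.4342 0.3649] len [np.float64(0.118), np.float64(0.052), np.float64(0.116), np.float64(0.05)] ang [176.2, 87.6, 177.1, 85.8]
label [[0.4167, 0.3784], [0.4153, 0.3522], [0.4585, 0.3491], [0.462, 0.3745]] c [0.4381 0.3635] len [np.float64(0.046), np.float64(0.026), np.float64(0.043), np.float64(0.026)] ang [175.2, 87.0, 176.0, 82.1]
jar [[0.3684, 0.1239]] c [0.3684 0.1239] len [np.float64(0.0)] ang [0.0]
```

```bash
python3 look.py wl2; python3 -c "
import pickle,numpy as np
for n in('wl','wl2'):
  p=pickle.load(open(n+'.pkl','rb'));print(np.round(p['world_from_camera'],4).tolist(),p['shot'])
a=pickle.load(open('wl.pkl','rb'))['img'].astype(int);b=pickle.load(open('wl2.pkl','rb'))['img'].astype(int);print(abs(a-b)[:200].mean())
from h import *
print(cv2.phaseCorrelate(a[:200,:,1].astype(np.float32),b[:200,:,1].astype(np.float32)))
"
```

```text
2.375 [0.4930157  0.26857158 0.27981437] [179.78949244  -0.23059532 127.55289734]
[[0.7978, 0.5781, 0.1713, 0.4488], [0.6029, -0.767, -0.2195, 0.3245], [0.0045, 0.2784, -0.9605, 0.3723], [0.0, 0.0, 0.0, 1.0]] 6
[[0.7953, 0.5816, 0.1712, 0.4472], [0.6063, -0.765, -0.2173, 0.3269], [0.0046, 0.2766, -0.961, 0.3724], [0.0, 0.0, 0.0, 1.0]] 7
6.673736979166667
((-0.05226446537295715, 3.1942984326969395), 0.8152408637106419)
```

```bash
python3 look.py wl3; python3 -c "
import pickle,cv2
a=pickle.load(open('wl3.pkl','rb'))['img'];c=a[0:180,160:400];c=cv2.resize(c,(800,600),interpolation=cv2.INTER_CUBIC);
cv2.imwrite('pics/wl3z.png',c)"
```

```text
2.425 [0.49231983 0.26979933 0.2797717 ] [179.7938294   -0.2488466  127.69274785]
```

View pics/wl3z.png

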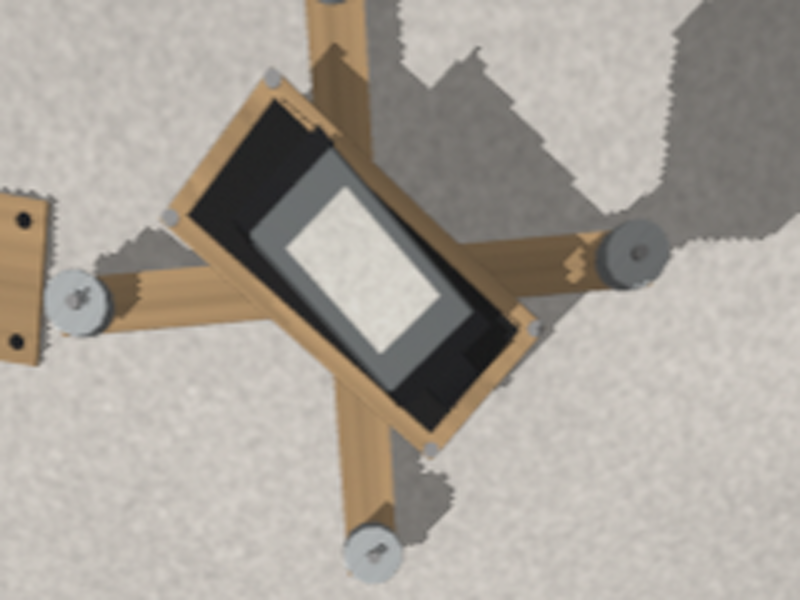

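```bash
cat >> m.py <<'E'
def fit(n,deck,mot,L,W,r,sc,off,zd=.045,zm=.034,f=True):
    """deck corners px (ordered), motors px; fit x,y,yaw,dz of camera"""
    p=pickle.load(open(n+".pkl","rb"));D=np.array(deck,float).reshape(-1,2)/sc+off;M=np.array(mot,float).reshape(-1,2)/sc+off
    def res(v,full=False):
        c,s=np.cos(v[2]),np.sin(v[2]);o=[]
        def tr(a,z):
            a=np.array(a);return np.c_[v[0]+c*a[:,0]-s*a[:,1],v[1]+s*a[:,0]+c*a[:,1],np.full(len(a),z-v[3])]
        k=r/np.sqrt(2)
        for px,mod in((D,tr(np.array([(1,1),(1,-1),(-1,-1),(-1,1)])*[L/2,W/2],zd)),(M,tr(np.array([(1,1),(1,-1),(-1,-1),(-1,1)])*k,zm))):
            if len(px)==0: continue
            q=proj(p,mod);d=np.linalg.norm(px[:,None]-q[None],axis=2);j=d.argmin(1);o.append((px-q[j]).ravel())
        return np.r_[np.concatenate(o),v[3]*(0 if f else 1e5)]
    c0=plane(p,D if len(D) else M,zd)[:,:2].mean(0);best=None
    for a in np.radians(np.arange(0,180,10)):
        s=least_squares(res,[*c0,a,0],x_scale=[.01,.01,.1,.01])
        if best is None or s.cost<best.cost:best=s
    v=best.x;print(n,'xy',np.round(v[:2],4),'yaw',round(np.degrees(v[2])%180,1),'dz',round(v[3],4),'rms px',round(np.sqrt(2*best.cost/(2*(len(D)+len(M)))),2))
E
python3 -c "
from m import *
D=[(272,78),(168,213),(430,450),(537,328)];M=[(77,302),(373,555),(635,255)]
for f in(1,0):
  fit('wl3',D,M,.124,.06,.1,10/3,[160,0],f=f)
  fit('wl3',D,[],.124,.06,.1,10/3,[160,0],f=f)
  fit('wl3',[],M,.124,.06,.1,10/3,[160,0],f=f)
fit('wl3',[(348,187),(286,250),(381,354),(441,293)],[],.045,.026,1,10/3,[160,0],zd=.074,f=0)
"
```

```text
wl3 xy [0.4342 0.3651] yaw 177.0 dz 0.0106 rms px 1.34
wl3 xy [0.4334 0.3664] yaw 176.9 dz 0.019 rms px 1.09
wl3 xy [0.4346 0.3643] yaw 177.1 dz 0.0046 rms px 0.12
wl3 xy [0.4346 0.3641] yaw 177.0 dz 0.0 rms px 2.07
wl3 xy [0.4346 0.3641] yaw 177.0 dz 0.0 rms px 2.66
wl3 xy [0.4346 0.3641] yaw 87.1 dz 0.0 rms px 0.78
wl3 xy [0.4374 0.3631] yaw 171.8 dz 0.0 rms px 0.97
```

```bash
python3 -c "
from m import *
from cell import *
for n,sl in(('scene',(slice(110,190),slice(260,366))),('side',(slice(110,190),slice(145,251)))):
    p=read_camera(n);a=cv2.resize(p['img'],None,fx=4,fy=4,interpolation=cv2.INTER_CUBIC)
    y=np.radians(177);R=np.array([[np.cos(y),-np.sin(y)],[np.sin(y),np.cos(y)]])
    for sx in(1,-1):
      for sy in(1,-1):
        for P,z,c in(((.0707*sx,.0707*sy),.036,(0,0,255)),((.062*sx,.03*sy),.046,(0,255,0))):
          q=proj(p,[*(R@np.array(P)+[.4345,.364]),z])[0]*4+1.5;cv2.circle(a,tuple(int(v) for v in q),2,c,-1)
    cv2.imwrite('pics/ov_'+n+'.png',cv2.resize(a[sl[0].start*4:sl[0].stop*4,sl[1].start*4:sl[1].stop*4],(530,400)))
"; cd pics; python3 -c "
import cv2,numpy as np
cv2.imwrite('ov.png',cv2.resize(np.hstack([cv2.imread('ov_scene.png'),cv2.imread('ov_side.png')]),(800,302)))"
```

```text
(no output)
```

View pics/ov.png

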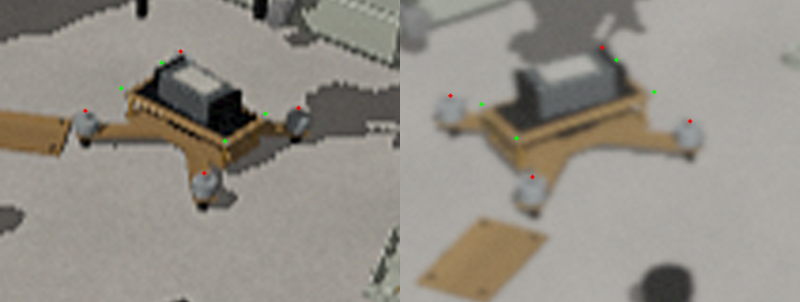

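```bash
python3 -c "
from h import *
plan(.63,.025,.28,100)"
```

```text
t 2.525 at [0.4919 0.2706 0.2797] [179.8  -0.2 127.8] w 0.0869 n 6
1 -0.0464 -0.0069 -0.0003 0.0 -0.0 4.6;1 -0.0469 -0.0031 -0.0002 0.0 -0.0 4.6;1 -0.0470 0.0007 -0.0002 0.0 -0.0 4.6;1 -0.0467 0.0045 -0.0002 0.0 -0.0 4.6;1 -0.0462 0.0082 -0.0001 0.0 -0.0 4.6;1 -0.0454 0.0119 -0.0001 0.0 -0.0 4.6
```

Emit:
{"name": "carry_out", "arguments": {
  "increments": "1 -0.046 -0.007 0 0 0 4.6;1 -0.047 -0.003 0 0 0 4.6;1 -0.047 0.001 0 0 0 4.6;1 -0.047 0.0045 0 0 0 4.6;1 -0.046 0.008 0 0 0 4.6;1 -0.045 0.012 0 0 0 4.6;1 0 0 0 0 0 0;1 0 0 0 0 0 0"
}}

```text
time_s: 3.52
tool_pos: [0.632, 0.0359, 0.2771]
tool_rot: [180.0, -0.5, 101.0]
force: [-0.2, 0.9, 0.0]
grip_width: 0.0872
```

```bash
python3 look.py wm;python3 -c "
from h import *
plan(.56,-.25,.28,75)"
```

```text
3.575 [0.63198417 0.03546641 0.27711737] [179.95175668  -0.4944712  100.94656102]
t 3.575 at [0.632  0.0355 0.2771] [180.   -0.5 100.9] w 0.0867 n 6
1 -0.0444 -0.0208 -0.0009 -0.0 -0.1 4.3;1 -0.0459 -0.0174 -0.0008 -0.0 -0.1 4.3;1 -0.0471 -0.0139 -0.0008 -0.0 -0.1 4.3;1 -0.0480 -0.0103 -0.0007 -0.0 -0.1 4.3;1 -0.0486 -0.0067 -0.0006 -0.0 -0.1 4.3;1 -0.0490 -0.0030 -0.0006 -0.0 -0.1 4.3
```

View pics/wm.png

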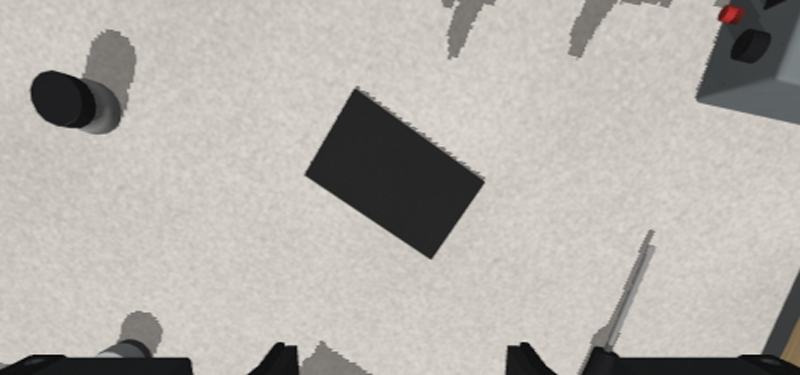

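Emit:
{"name": "carry_out", "arguments": {
  "increments": "1 -0.044 -0.021 -0.001 0 0 4.3;1 -0.046 -0.0175 -0.001 0 0 4.3;1 -0.047 -0.014 -0.001 0 0 4.3;1 -0.048 -0.01 -0.001 0 0 4.3;1 -0.049 -0.007 -0.001 0 0 4.3;1 -0.049 -0.003 -0.001 0 0 4.3;1 0 0 0 0 0 0;1 0 0 0 0 0 0"
}}

```text
time_s: 4.58
tool_pos: [0.555, -0.2507, 0.2811]
tool_rot: [-179.9, -0.8, 75.1]
force: [0.7, -1.3, -0.3]
grip_width: 0.0871
```

```bash
python3 look.py ws;python3 -c "
from m import *
for f in(1,0):fit('wm',[(356,88),(305,174),(432,259),(484,182)],[],.13,.08,1,1/.64,[0,0],zd=.004,f=f)
plan(.43,-.48,.28,50)"
```

```text
4.625 [ 0.55473668 -0.25117281  0.28115313] [-179.85839264   -0.7079444    75.06336866]
wm xy [0.6122 0.1118] yaw 157.0 dz 0.0054 rms px 0.33
wm xy [0.6123 0.1117] yaw 157.0 dz 0.0 rms px 0.69
t 4.625 at [ 0.5547 -0.2512  0.2812] [-179.9   -0.7   75.1] w 0.0871 n 6
1 -0.0422 -0.0103 -0.0003 -0.0 -0.1 4.2;1 -0.0428 -0.0072 -0.0002 -0.0 -0.1 4.2;1 -0.0433 -0.0040 -0.0002 -0.0 -0.1 4.2;1 -0.0434 -0.0009 -0.0001 -0.0 -0.1 4.2;1 -0.0434 0.0023 0.0000 -0.0 -0.1 4.2;1 -0.0431 0.0055 0.0001 -0.0 -0.1 4.2
```

View pics/ws.png

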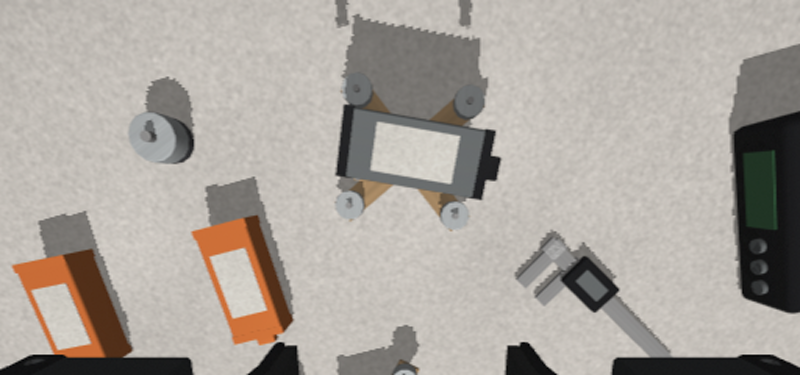

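Emit:
{"name": "carry_out", "arguments": {
  "increments": "1 -0.042 -0.01 0 0 0 4.2;1 -0.043 -0.007 0 0 0 4.2;1 -0.043 -0.004 0 0 0 4.2;1 -0.0435 -0.001 0 0 0 4.2;1 -0.0435 0.002 0 0 0 4.2;1 -0.043 0.0055 0 0 0 4.2;1 0 0 0 0 0 0;1 0 0 0 0 0 0"
}}

```text
time_s: 5.62
tool_pos: [0.4378, -0.4719, 0.276]
tool_rot: [-179.4, -1.0, 50.8]
force: [-0.3, 0.6, -0.3]
grip_width: 0.087
```

```bash
python3 look.py wd;python3 -c "
from m import *
for f in(1,0):
  fit('ws',[],[(357,88),(470,100),(349,204),(454,214)],1,1,.06,1/.64,[0,0],f=f)
  fit('ws',[(345,105),(495,130),(483,198),(337,173)],[],.1,.044,1,1/.64,[0,0],zd=.08,f=f)
fit('ws',[(376,122),(460,134),(454,184),(371,172)],[],.056,.032,1,1/.64,[0,0],zd=.08,f=0)
"
```

```text
5.675 [ 0.43750709 -0.47206443  0.27611774] [-179.4412704    -0.93791081   50.7587024 ]
ws xy [ 0.5838 -0.1576] yaw 159.3 dz 0.0039 rms px 0.22
ws xy [ 0.5878 -0.161 ] yaw 156.1 dz 0.0026 rms px 0.42
ws xy [ 0.5837 -0.1579] yaw 159.3 dz 0.0 rms px 0.47
ws xy [ 0.5877 -0.1612] yaw 156.1 dz 0.0 rms px 0.53
ws xy [ 0.5875 -0.1618] yaw 157.7 dz 0.0 rms px 0.36
```

View pics/wd.png

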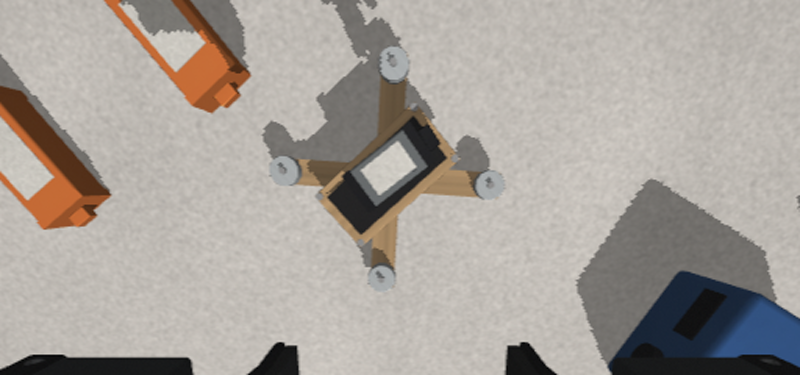

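```bash
python3 -c "
import pickle,cv2
a=pickle.load(open('wd.pkl','rb'))['img'];c=a[60:165,180:320];cv2.imwrite('pics/wdz.png',cv2.resize(c,(800,600),interpolation=cv2.INTER_CUBIC))
from m import *
for f in(1,0):
  fit('wd',[],[(393,62),(284,170),(490,184),(381,278)],1,1,.08,1/.64,[0,0],f=f)
"
```

```text
wd xy [ 0.4782 -0.4006] yaw 2.0 dz 0.0029 rms px 0.16
wd xy [ 0.4782 -0.4008] yaw 2.0 dz 0.0 rms px 0.44
```

View pics/wdz.png

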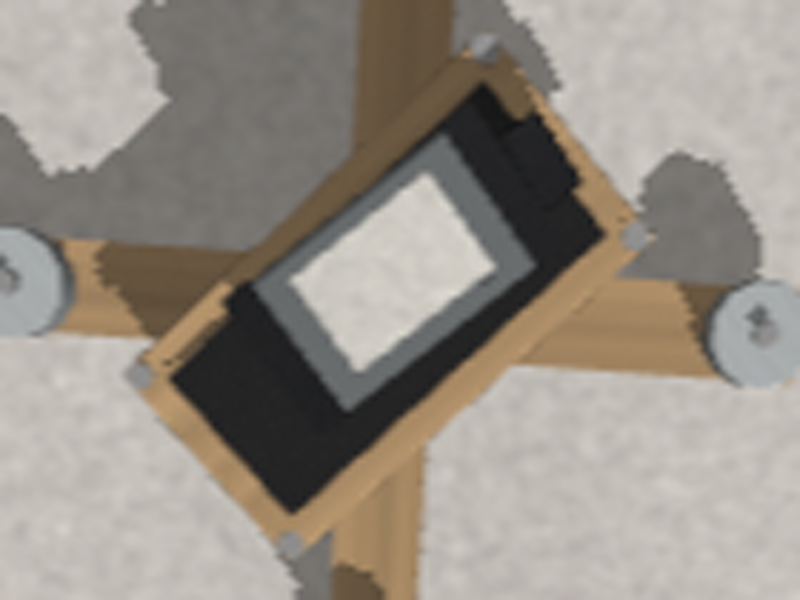

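```bash
python3 -c "
from m import *
fit('wd',[(430,172),(497,267),(358,373),(289,281)],[],.032,.021,1,40/7,[180,60],zd=.07,f=0)
fit('wd',[(447,133),(537,268),(347,411),(257,290)],[],.046,.030,1,40/7,[180,60],zd=.07,f=0)
plan(.473,-.402,.18,2)
plan(.473,-.402,.18,-2)
"
```

```text
wd xy [ 0.4835 -0.3989] yaw 177.1 dz -0.0 rms px 0.2
wd xy [ 0.4835 -0.3997] yaw 177.4 dz 0.0 rms px 0.82
t 5.675 at [ 0.4375 -0.4721  0.2761] [-179.4   -0.9   50.8] w 0.0869 n 6
1 0.0125 -0.0026 0.0163 -0.2 -0.1 8.1;1 0.0120 -0.0044 0.0162 -0.2 -0.1 8.1;1 0.0113 -0.0061 0.0162 -0.2 -0.1 8.1;1 0.0104 -0.0077 0.0161 -0.2 -0.1 8.1;1 0.0092 -0.0092 0.0161 -0.2 -0.1 8.1;1 0.0078 -0.0104 0.0161 -0.2 -0.1 8.1
t 5.675 at [ 0.4375 -0.4721  0.2761] [-179.4   -0.9   50.8] w 0.0869 n 6
1 0.0125 -0.0026 0.0163 -0.2 -0.1 8.8;1 0.0120 -0.0046 0.0162 -0.2 -0.1 8.8;1 0.0112 -0.0064 0.0162 -0.2 -0.1 8.8;1 0.0101 -0.0081 0.0161 -0.2 -0.1 8.8;1 0.0088 -0.0096 0.0161 -0.2 -0.1 8.8;1 0.0072 -0.0109 0.0161 -0.2 -0.1 8.8
```

Emit:
{"name": "carry_out", "arguments": {
  "increments": "1 0.014 -0.002 0.016 -0.2 -0.1 8.9;1 0.014 -0.004 0.016 -0.2 -0.1 8.9;1 0.013 -0.006 0.016 -0.2 -0.1 8.9;1 0.012 -0.008 0.016 -0.2 -0.1 8.9;1 0.011 -0.01 0.016 -0.2 -0.1 8.9;1 0.009 -0.011 0.016 -0.2 -0.1 8.9;1 0 0 0 0 0 0;1 0 0 0 0 0 0"
}}

```text
time_s: 6.68
tool_pos: [0.4961, -0.3826, 0.1791]
tool_rot: [-179.9, -0.4, -2.6]
force: [-1.3, -0.9, 0.2]
grip_width: 0.0866
```

```bash
python3 -c "
from h import *;from cell import *
plan(.4835,-.3993,.122,-3)
p=read_camera('wrist');cv2.imwrite('pics/g1.png',p['img'])"
```

```text
t 6.675 at [ 0.4961 -0.3826  0.1791] [-179.9   -0.4   -2.6] w 0.0866 n 2
1 -0.0061 0.0087 0.0285 -0.1 -0.2 0.2;1 -0.0060 0.0087 0.0285 -0.1 -0.2 0.2
```

View pics/g1.png

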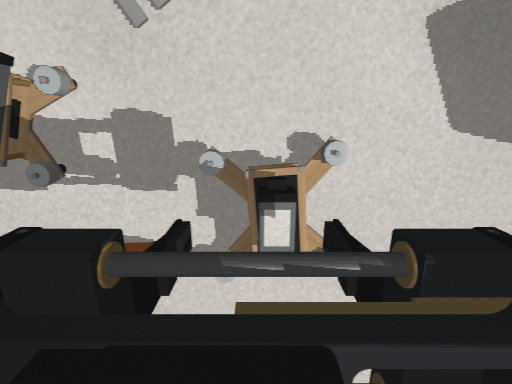

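Emit:
{"name": "carry_out", "arguments": {
  "increments": "1 -0.006 0.009 0.01 0 0 0.2;1 -0.006 0.008 0.01 0 0 0.2;1 0 0 0 0 0 0;1 0 0 0 0 0 0"
}}

```text
time_s: 7.22
tool_pos: [0.4809, -0.4027, 0.1588]
tool_rot: [-179.9, -0.5, -3.2]
force: [1.5, 0.7, -0.7]
grip_width: 0.0869
```

```bash
python3 -c "
from h import *;from cell import *
plan(.4835,-.3993,.122,-3)
p=read_camera('wrist');cv2.imwrite('pics/g2.png',p['img'])"
```

```text
t 7.225 at [ 0.4809 -0.4027  0.1588] [-179.9   -0.5   -3.2] w 0.0869 n 1
1 0.0021 -0.0035 0.0368 -0.1 -0.5 -0.2
```

View pics/g2.png

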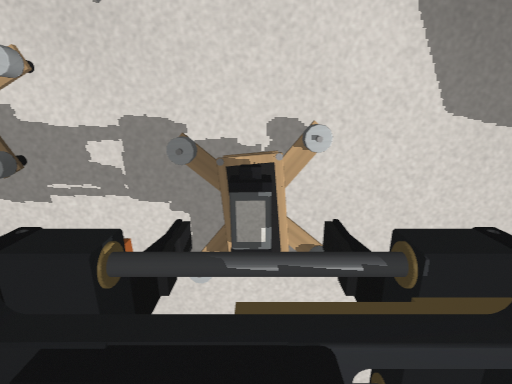

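Emit:
{"name": "carry_out", "arguments": {
  "increments": "1 0.002 -0.003 0.015 0 0 0;1 0 0 0.015 0 0 0;1 0 0 0.006 0 0 0;1 0 0 0 0 0 0;1 0 0 0 0 0 0"
}}

```text
time_s: 7.9
tool_pos: [0.484, -0.3985, 0.1196]
tool_rot: [-179.9, -0.4, -3.1]
force: [0.0, -0.6, -0.7]
grip_width: 0.0868
```

```bash
python3 -c "
from h import *;from cell import *
plan(.4835,-.3993,.122,-3)
print(get_obs()['force'])"
```

```text
t 7.9 at [ 0.484  -0.3985  0.1196] [-179.9   -0.4   -3.1] w 0.0868 n 1
1 -0.0005 0.0008 -0.0025 -0.1 -0.4 -0.1
[ 0.02727482 -0.64971362 -0.72015422]
```

Emit:
{"name": "carry_out", "arguments": {
  "increments": "0 0 0 0 0 0 0;0 0 0 0 0 0 0;0 0 0 0 0 0 0;0 0 0 0 0 0 0;0 0 0 0 0 0 0;0 0 0 0 0 0 0;0 0 0 0 0 0 0",
  "force": 15
}}

```text
time_s: 8.78
tool_pos: [0.4845, -0.399, 0.1208]
tool_rot: [-179.9, -0.5, -3.1]
force: [-0.5, 0.2, -0.4]
grip_width: 0.0296
```

Emit:
{"name": "carry_out", "arguments": {
  "increments": "0 0 0 -0.02 0 0 0;0 0 0 -0.03 0 0 0;0 0 0 -0.03 0 0 0;0 0 0 0 0 0 0"
}}

```text
time_s: 9.28
tool_pos: [0.4836, -0.3998, 0.2066]
tool_rot: [180.0, -0.6, -3.2]
force: [0.2, -0.4, -0.1]
grip_width: 0.0298
```

```bash
python3 -c "
from h import *
plan(.612,.112,.2,-10,g=0,step=.045)"
```

```text
t 9.275 at [ 0.4836 -0.3998  0.2066] [180.   -0.6  -3.2] w 0.0298 n 12
0 0.0083 -0.0432 0.0006 -0.0 -0.1 0.6;0 0.0079 -0.0433 0.0006 -0.0 -0.1 0.6;0 0.0075 -0.0433 0.0006 -0.0 -0.1 0.6;0 0.0070 -0.0434 0.0006 -0.0 -0.1 0.6;0 0.0066 -0.0435 0.0006 -0.0 -0.1 0.6;0 0.0062 -0.0435 0.0006 -0.0 -0.1 0.6;0 0.0057 -0.0436 0.0006 -0.0 -0.1 0.6;0 0.0053 -0.0437 0.0006 -0.0 -0.1 0.6;0 0.0049 -0.0437 0.0006 -0.0 -0.1 0.6;0 0.0044 -0.0438 0.0006 -0.0 -0.1 0.6;0 0.0040 -0.0438 0.0006 -0.0 -0.1 0.6;0 0.0036 -0.0438 0.0006 -0.0 -0.1 0.6
```

Emit:
{"name": "carry_out", "arguments": {
  "increments": "0 0.004 -0.02 0 0 0 0;0 0.007 -0.035 0 0 0 0.6;0 0.008 -0.043 0 0 0 0.6;0 0.007 -0.043 0 0 0 0.6;0 0.007 -0.043 0 0 0 0.6;0 0.006 -0.043 0 0 0 0.6;0 0.006 -0.043 0 0 0 0.6;0 0.0055 -0.043 0 0 0 0.6;0 0.005 -0.043 0 0 0 0.6;0 0.0045 -0.043 0 0 0 0.6;0 0.004 -0.04 0 0 0 0.6;0 0.004 -0.03 0 0 0 0.6;0 0.003 -0.02 0 0 0 0;0 0 0 0 0 0 0"
}}

```text
time_s: 11.02
tool_pos: [0.6072, 0.0934, 0.2038]
tool_rot: [-180.0, -0.2, -10.2]
force: [-0.6, -1.0, -0.2]
grip_width: 0.0299
```

```bash
python3 -c "
from h import *
plan(.612,.112,.08,-10,g=0,step=.03)"
```

```text
t 11.025 at [0.6072 0.0934 0.2038] [-180.    -0.2  -10.2] w 0.0299 n 5
0 0.0002 -0.0038 0.0248 -0.0 -0.0 -0.0;0 0.0002 -0.0038 0.0248 -0.0 -0.0 -0.0;0 0.0002 -0.0038 0.0248 -0.0 -0.0 -0.0;0 0.0003 -0.0038 0.0248 -0.0 -0.0 -0.0;0 0.0003 -0.0038 0.0248 -0.0 -0.0 -0.0
```

Emit:
{"name": "carry_out", "arguments": {
  "increments": "0 0 -0.006 0.025 0 0 0;0 0 -0.006 0.025 0 0 0;0 0 -0.006 0.025 0 0 0;0 0 0 0.025 0 0 0;0 0 0 0.014 0 0 0;0 0 0 0 0 0 0;0 0 0 0 0 0 0"
}}

```text
time_s: 11.9
tool_pos: [0.6112, 0.0979, 0.0892]
tool_rot: [179.8, -0.4, -11.0]
force: [0.1, -0.1, -0.2]
grip_width: 0.03
```

Emit:
{"name": "carry_out", "arguments": {
  "increments": "0 0 -0.008 0.006 0 0 0;0 0 -0.004 0 0 0 0;0 0 0 0.003 0 0 0;0 0 0 0 0 0 0"
}}

```text
time_s: 12.4
tool_pos: [0.6149, 0.1115, 0.0816]
tool_rot: [179.9, -0.6, -10.9]
force: [0.1, 0.0, -0.5]
grip_width: 0.0296
```

Emit:
{"name": "carry_out", "arguments": {
  "increments": "0 0 0 0.003 0 0 0;0 0 0 0.001 0 0 0;0 0 0 0 0 0 0"
}}

```text
time_s: 12.78
tool_pos: [0.6153, 0.1112, 0.0787]
tool_rot: [179.9, -0.6, -10.9]
force: [0.3, 0.2, -0.5]
grip_width: 0.0294
```

Emit:
{"name": "carry_out", "arguments": {
  "increments": "0 0 0 0.0015 0 0 0;0 0 0 0 0 0 0"
}}

```text
time_s: 13.02
tool_pos: [0.6156, 0.111, 0.0788]
tool_rot: [-180.0, -0.6, -11.0]
force: [0.3, 0.8, -0.2]
grip_width: 0.0299
```

Emit:
{"name": "carry_out", "arguments": {
  "increments": "1 0 0 0 0 0 0;1 0 0 0 0 0 0;1 0 0 0 0 0 0;1 0 0 0 0 0 0;1 0 0 0 0 0 0;1 0 0 0 0 0 0;1 0 0 -0.02 0 0 0;1 0 0 -0.04 0 0 0;1 0 0 -0.05 0 0 0;1 0 0 0 0 0 0"
}}

```text
time_s: 14.28
tool_pos: [0.6151, 0.1104, 0.1951]
tool_rot: [180.0, -0.7, -11.0]
force: [-0.5, 0.3, -0.8]
grip_width: 0.087
```

```bash
python3 -c "
from h import *;from cell import *
p=read_camera('wrist');cv2.imwrite('pics/g3.png',p['img'])
plan(.4374,.3631,.18,-6,g=1,step=.045)"
```

```text
t 14.325 at [0.6138 0.1106 0.1929] [179.9  -0.5 -11. ] w 0.0871 n 7
1 -0.0316 -0.0306 0.0015 0.0 -0.1 -0.7;1 -0.0313 -0.0310 0.0016 0.0 -0.1 -0.7;1 -0.0309 -0.0314 0.0016 0.0 -0.1 -0.7;1 -0.0305 -0.0318 0.0017 0.0 -0.1 -0.7;1 -0.0301 -0.0321 0.0017 0.0 -0.1 -0.7;1 -0.0297 -0.0325 0.0018 0.0 -0.1 -0.7;1 -0.0292 -0.0329 0.0018 0.0 -0.1 -0.7
```

View pics/g3.png

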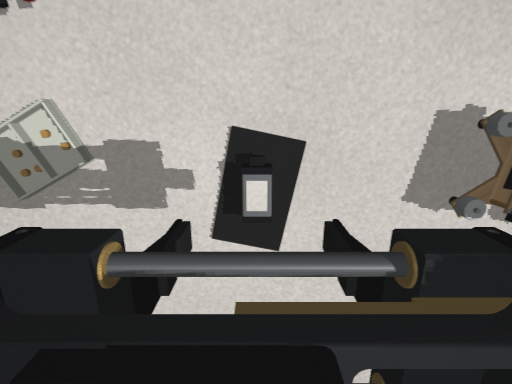

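Emit:
{"name": "carry_out", "arguments": {
  "increments": "1 -0.031 -0.031 0 0 0 -0.7;1 -0.031 -0.031 0 0 0 -0.7;1 -0.031 -0.031 0 0 0 -0.7;1 -0.0305 -0.032 0 0 0 -0.7;1 -0.03 -0.032 0 0 0 -0.7;1 -0.03 -0.032 0 0 0 -0.7;1 -0.02 -0.02 0.002 0 0 -0.7;1 0 0 0 0 0 0;1 0 0 0 0 0 0"
}}

```text
time_s: 15.45
tool_pos: [0.4374, 0.3522, 0.1845]
tool_rot: [179.4, -0.1, -6.2]
force: [-1.2, -0.7, -0.4]
grip_width: 0.0872
```

```bash
python3 -c "
from h import *;from cell import *
p=read_camera('wrist');cv2.imwrite('pics/g4.png',p['img']);print(get_obs()['qpos'])
plan(.4374,.3631,.17,-6,g=1,step=.045)"
```

```text
[ -83.42298591   16.20182619   48.34178276  104.75577104  -12.75881024
   65.16996509 -126.93080903]
t 15.5 at [0.4373 0.3522 0.1844] [ 1.795e+02 -1.000e-01 -6.200e+00] w 0.0868 n 1
1 -0.0011 -0.0109 0.0143 0.5 -0.1 -0.2
```

View pics/g4.png

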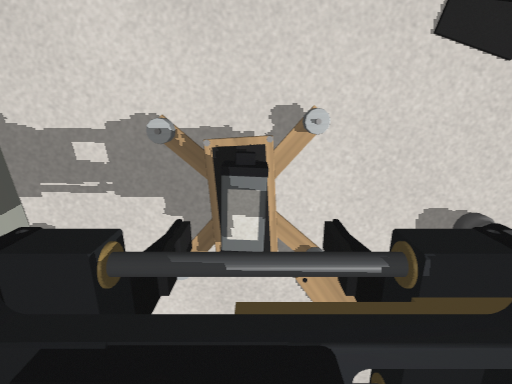

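Emit:
{"name": "carry_out", "arguments": {
  "increments": "1 -0.001 -0.006 0.012 0.2 0 0;1 0 -0.004 0.02 0.2 0 0;1 0 0 0.02 0 0 0;1 0 0 0.009 0 0 0;1 0 0 0 0 0 0;1 0 0 0 0 0 0"
}}

```text
time_s: 16.25
tool_pos: [0.4406, 0.3583, 0.1194]
tool_rot: [179.8, -0.1, -6.7]
force: [0.5, 1.0, -0.1]
grip_width: 0.0871
```

```bash
python3 -c "
from h import *;from cell import *
p=read_camera('wrist');cv2.imwrite('pics/g5.png',p['img']);print(get_obs()['qpos'])
plan(.4374,.3631,.121,-6,g=1,step=.045)"
```

```text
[ -80.61826529   21.87084558   45.95728218  107.23442168  -18.00435623
   58.50616906 -123.81453526]
t 16.3 at [0.4406 0.3584 0.1195] [ 1.798e+02 -1.000e-01 -6.700e+00] w 0.0868 n 1
1 -0.0037 -0.0043 -0.0015 0.2 -0.1 -0.7
```

View pics/g5.png

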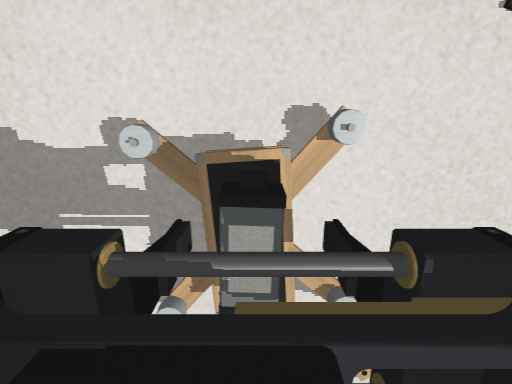

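Emit:
{"name": "carry_out", "arguments": {
  "increments": "1 -0.003 -0.004 -0.001 0 0 0;1 0 0 0 0 0 0;0 0 0 0 0 0 0;0 0 0 0 0 0 0;0 0 0 0 0 0 0;0 0 0 0 0 0 0;0 0 0 0 0 0 0;0 0 0 0 0 0 0;0 0 0 0 0 0 0",
  "force": 20
}}

```text
time_s: 17.42
tool_pos: [0.4383, 0.3637, 0.122]
tool_rot: [179.9, -0.2, -6.6]
force: [0.2, 0.9, -0.1]
grip_width: 0.0358
```

```bash
python3 -c "
from h import *;from cell import *
p=read_camera('wrist');cv2.imwrite('pics/g6.png',p['img']);print(get_obs()['qpos'])
plan(.4374,.3631,.21,-6,g=0,step=.045)"
```

```text
[ -81.09282412   21.74932921   45.90971469  106.9898823   -17.92695604
   58.66759776 -124.40486086]
t 17.475 at [0.4383 0.3638 0.1221] [179.9  -0.2  -6.6] w 0.036 n 2
0 -0.0003 0.0004 -0.0440 0.0 -0.1 -0.3;0 -0.0004 0.0004 -0.0440 0.0 -0.1 -0.3
```

View pics/g6.png

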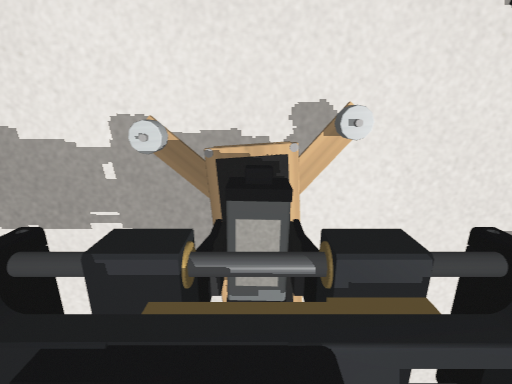

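Emit:
{"name": "carry_out", "arguments": {
  "increments": "0 0 0 -0.02 0 0 0;0 0 0 -0.035 0 0 0;0 0 0 -0.035 0 0 0;0 0 0 0 0 0 0"
}}

```text
time_s: 17.98
tool_pos: [0.4384, 0.3635, 0.2175]
tool_rot: [180.0, -0.2, -6.7]
force: [-0.1, 0.3, -1.6]
grip_width: 0.0359
```

```bash
cat > hand.py <<'E'
# in-hand: pixel points -> tool-frame coords at depth z (m, along tool z) below TCP
from h import *;from cell import *
from scipy.spatial.transform import Rotation as R
import sys
def hand(pts,depth,name):
    p=read_camera('wrist');cv2.imwrite(f'pics/{name}.png',p['img'][150:330,150:370].repeat(3,0).repeat(3,1));o=get_obs()
    r=R.from_euler('xyz',o['tool_rot'],degrees=True)
    W=np.asarray(p["world_from_camera"]);T=r.inv().as_matrix()
    c=T@(W[:3,3]-o['tool_pos']);
    for u,v in pts:
        d=T@W[:3,:3]@np.array([(u-p['cx'])/p['fx'],(v-p['cy'])/p['fy'],1]);print((u,v),np.round((c+d*((depth-c[2])/d[2]))[:2],4))
E
python3 -c "
from hand import *
hand([(258,218),(258,289),(258,178),(258,300),(226,240),(292,240)],.048,'h1')
o=get_obs();print(o['qpos'])
plan(.4782,-.4007,.21,2,g=0,step=.045)"
```

```text
(258, 218) [ 0.0204 -0.    ]
(258, 289) [-0.0263  0.    ]
(258, 178) [ 0.0436 -0.    ]
(258, 300) [-0.0343  0.    ]
(226, 240) [ 0.0067 -0.0186]
(292, 240) [0.0067 0.0197]
[ -84.72118547   14.93041014   49.03005378  102.10152323  -11.83546181
   68.42519853 -128.94967222]
t 18.025 at [0.4375 0.363  0.2159] [ 1.798e+02 -1.000e-01 -6.700e+00] w 0.0361 n 17
0 0.0076 0.0443 0.0005 0.0 -0.0 -0.5;0 0.0072 0.0444 0.0005 0.0 -0.0 -0.5;0 0.0068 0.0445 0.0005 0.0 -0.0 -0.5;0 0.0064 0.0445 0.0005 0.0 -0.0 -0.5;0 0.0060 0.0446 0.0005 0.0 -0.0 -0.5;0 0.0056 0.0446 0.0005 0.0 -0.0 -0.5;0 0.0052 0.0447 0.0004 0.0 -0.0 -0.5;0 0.0048 0.0447 0.0004 0.0 -0.0 -0.5;0 0.0044 0.0448 0.0004 0.0 -0.0 -0.5;0 0.0040 0.0448 0.0004 0.0 -0.0 -0.5;0 0.0036 0.0448 0.0004 0.0 -0.0 -0.5;0 0.0032 0.0449 0.0004 0.0 -0.0 -0.5;0 0.0028 0.0449 0.0004 0.0 -0.0 -0.5;0 0.0024 0.0449 0.0004 0.0 -0.0 -0.5;0 0.0020 0.0449 0.0004 0.0 -0.0 -0.5;0 0.0016 0.0450 0.0004 0.0 -0.0 -0.5;0 0.0012 0.0450 0.0004 0.0 -0.0 -0.5
```

View pics/h1.png

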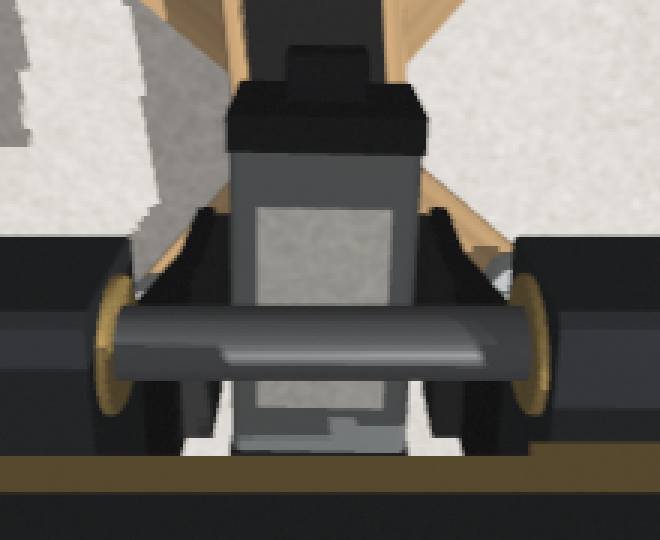

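```bash
python3 -c "
from hand import *
plan(.55,0,.21,-3,g=0,step=.045)"
```

```text
t 18.025 at [0.4375 0.363  0.2159] [ 1.798e+02 -1.000e-01 -6.700e+00] w 0.0361 n 9
0 0.0171 0.0386 0.0008 0.0 -0.0 -0.4;0 0.0168 0.0387 0.0008 0.0 -0.0 -0.4;0 0.0166 0.0388 0.0008 0.0 -0.0 -0.4;0 0.0163 0.0390 0.0008 0.0 -0.0 -0.4;0 0.0160 0.0391 0.0007 0.0 -0.0 -0.4;0 0.0157 0.0392 0.0007 0.0 -0.0 -0.4;0 0.0154 0.0393 0.0007 0.0 -0.0 -0.4;0 0.0152 0.0394 0.0007 0.0 -0.0 -0.4;0 0.0149 0.0395 0.0007 0.0 -0.0 -0.4
```

Emit:
{"name": "carry_out", "arguments": {
  "increments": "0 0.008 0.018 0 0 0 0;0 0.014 0.03 0 0 0 -0.4;0 0.017 0.039 0 0 0 -0.4;0 0.016 0.039 0 0 0 -0.4;0 0.016 0.039 0 0 0 -0.4;0 0.016 0.039 0 0 0 -0.4;0 0.015 0.039 0 0 0 -0.4;0 0.015 0.039 0 0 0 -0.4;0 0.008 0.04 0 0 0 -0.4;0 0 0.04 0 0 0 -0.4"
}}

```text
time_s: 19.27
tool_pos: [0.5244, -0.0348, 0.209]
tool_rot: [179.0, 0.8, -3.2]
force: [1.2, -0.7, -1.0]
grip_width: 0.036
```

```bash
python3 -c "
from hand import *
plan(.480,-.4007,.21,2,g=0,step=.045)"
```

```text
t 19.275 at [ 0.5244 -0.0348  0.209 ] [179.    0.8  -3.2] w 0.036 n 9
0 -0.0026 0.0409 0.0006 0.1 0.1 -0.6;0 -0.0030 0.0408 0.0006 0.1 0.1 -0.6;0 -0.0035 0.0408 0.0005 0.1 0.1 -0.6;0 -0.0039 0.0408 0.0004 0.1 0.1 -0.6;0 -0.0043 0.0407 0.0003 0.1 0.1 -0.6;0 -0.0047 0.0407 0.0002 0.1 0.1 -0.6;0 -0.0051 0.0406 0.0001 0.1 0.1 -0.6;0 -0.0055 0.0406 0.0001 0.1 0.1 -0.6;0 -0.0059 0.0405 -0.0000 0.1 0.1 -0.6
```

Emit:
{"name": "carry_out", "arguments": {
  "increments": "0 -0.003 0.041 0 0.1 0.1 -0.6;0 -0.003 0.041 0 0.1 0.1 -0.6;0 -0.0035 0.041 0 0.1 0.1 -0.6;0 -0.004 0.041 0 0.1 0.1 -0.6;0 -0.004 0.041 0 0.1 0.1 -0.6;0 -0.005 0.041 0 0.1 0.1 -0.6;0 -0.005 0.04 0 0.1 0.1 -0.6;0 -0.0055 0.03 0 0.1 0.1 -0.6;0 -0.006 0.02 0 0 0 -0.6;0 0 0 0 0 0 0;0 0 0 0 0 0 0"
}}

```text
time_s: 20.65
tool_pos: [0.4533, -0.3941, 0.2023]
tool_rot: [-180.0, 1.4, 0.9]
force: [-0.1, 0.1, -1.5]
grip_width: 0.0356
```

```bash
python3 -c "
from hand import *
plan(.480,-.4007,.135,2,g=0,step=.025)
p=read_camera('wrist');cv2.imwrite('pics/g7.png',p['img'])"
```

```text
t 20.65 at [ 0.4533 -0.3941  0.2023] [-180.     1.4    0.9] w 0.0356 n 3
0 0.0094 0.0024 0.0222 -0.0 0.5 -0.4;0 0.0092 0.0024 0.0223 -0.0 0.5 -0.4;0 0.0090 0.0025 0.0224 -0.0 0.5 -0.4
```

View pics/g7.png

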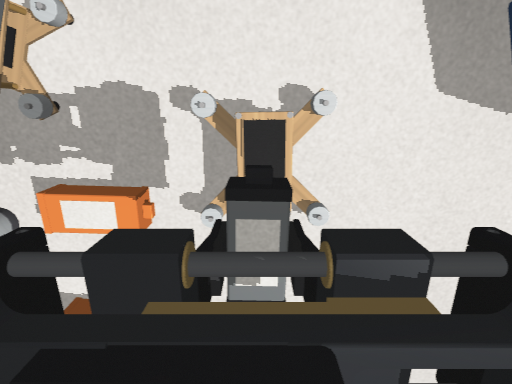

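Emit:
{"name": "carry_out", "arguments": {
  "increments": "0 0.009 0.0025 0.018 0 0.5 -0.4;0 0.009 0.0025 0.018 0 0.5 -0.4;0 0.007 0.002 0.014 0 0.4 -0.4;0 0 0 0 0 0 0;0 0 0 0 0 0 0"
}}

```text
time_s: 21.32
tool_pos: [0.4813, -0.3969, 0.1465]
tool_rot: [-179.8, 0.0, 2.6]
force: [-0.0, -0.4, -1.0]
grip_width: 0.0361
```

```bash
python3 look.py w7; python3 -c "
from hand import *
plan(.480,-.4007,.123,2,g=0,step=.025)
p=read_camera('wrist');cv2.imwrite('pics/g8.png',p['img'])"
```

```text
21.375 [ 0.48131021 -0.39679637  0.14651394] [-1.79795332e+02 -5.85871168e-03  2.56983882e+00]
t 21.375 at [ 0.4813 -0.3968  0.1465] [-179.8   -0.     2.6] w 0.0358 n 1
0 -0.0015 0.0039 0.0235 -0.2 -0.0 0.6
```

View pics/g8.png

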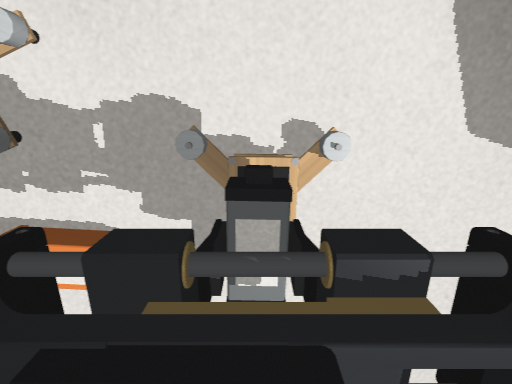

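```bash
python3 -c "
from h import *;import pickle
p=pickle.load(open('w7.pkl','rb'));P=plane(p,[(190,144),(337,145)],.032);print(P,P.mean(0),np.linalg.norm(P[0]-P[1]))
print(plane(p,[(190,144),(337,145)],.036).mean(0))"
```

```text
[[ 0.53283219 -0.34319953  0.032     ]
 [ 0.53708121 -0.45511901  0.032     ]] [ 0.5349567  -0.39915927  0.032     ] 0.1120001059488852
[ 0.53539224 -0.399059    0.036     ]
```

Emit:
{"name": "carry_out", "arguments": {
  "increments": "0 -0.001 0.0035 0.01 0 0 0.5;0 0 0 0.008 0 0 0;0 0 0 0.003 0 0 0;0 0 0 0 0 0 0"
}}

```text
time_s: 21.92
tool_pos: [0.4802, -0.4011, 0.1251]
tool_rot: [-179.8, -0.1, 2.0]
force: [0.6, -0.4, -0.3]
grip_width: 0.0361
```

Emit:
{"name": "carry_out", "arguments": {
  "increments": "0 0 0 0.002 0 0 0;0 0 0 0.0015 0 0 0;0 0 0 0 0 0 0"
}}

```text
time_s: 22.3
tool_pos: [0.4805, -0.4012, 0.1222]
tool_rot: [-179.8, -0.1, 2.0]
force: [0.0, 0.7, -1.1]
grip_width: 0.0359
```

Emit:
{"name": "carry_out", "arguments": {
  "increments": "0 0 0 0.001 0 0 0;1 0 0 0 0 0 0;1 0 0 0 0 0 0;1 0 0 0 0 0 0;1 0 0 0 0 0 0;1 0 0 0 0 0 0;1 0 0 0 0 0 0;1 -0.01 0 -0.03 0 0 0;1 -0.03 0 -0.05 0 0 0;1 -0.03 0 -0.05 0 0 0;1 0 0 0 0 0 0;1 0 0 0 0 0 0"
}}

```text
time_s: 23.8
tool_pos: [0.4096, -0.4037, 0.2543]
tool_rot: [-179.8, -0.2, 2.1]
force: [-0.4, 0.3, 0.2]
grip_width: 0.0872
```

```bash
python3 look.py w9; python3 -c "
from h import *
plan(.5877,-.1613,.18,-23,step=.045)"
```

```text
23.85 [ 0.40930196 -0.4042455   0.25441501] [-1.79840386e+02 -1.48065849e-01  2.06537248e+00]
t 23.85 at [ 0.4093 -0.4042  0.2544] [-1.798e+02 -1.000e-01  2.100e+00] w 0.0869 n 7
1 0.0267 -0.0337 0.0108 -0.0 -0.0 3.6;1 0.0245 -0.0353 0.0108 -0.0 -0.0 3.6;1 0.0223 -0.0368 0.0107 -0.0 -0.0 3.6;1 0.0199 -0.0381 0.0107 -0.0 -0.0 3.6;1 0.0175 -0.0393 0.0107 -0.0 -0.0 3.6;1 0.0150 -0.0403 0.0107 -0.0 -0.0 3.6;1 0.0125 -0.0412 0.0107 -0.0 -0.0 3.6
```

View pics/w9.png

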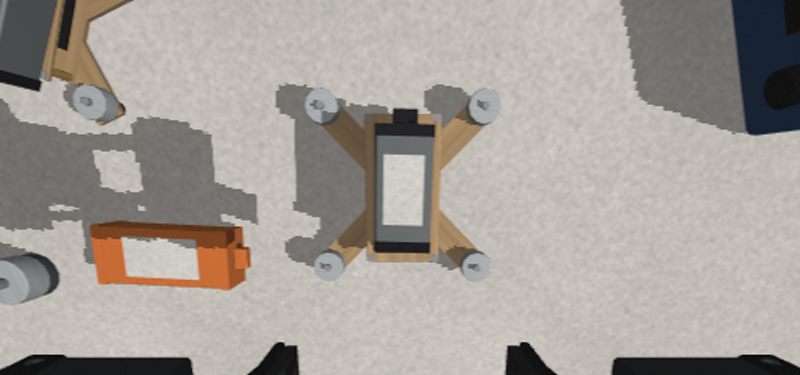

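```bash
python3 -c "
from m import *
for f in(1,0):
  fit('w9',[],[(321,104),(485,105),(328,266),(475,266)],1,1,.08,1/.64,[0,0],f=f)
  fit('w9',[(384,153),(426,153),(422,226),(384,226)],[],.045,.025,1,1/.64,[0,0],zd=.074,f=0)
"
```

```text
w9 xy [ 0.4781 -0.4009] yaw 91.7 dz 0.003 rms px 0.26
w9 xy [ 0.4785 -0.4021] yaw 0.9 dz 0.0 rms px 0.39
w9 xy [ 0.4781 -0.4009] yaw 1.7 dz 0.0 rms px 0.55
w9 xy [ 0.4785 -0.4021] yaw 0.9 dz 0.0 rms px 0.39
```

Emit:
{"name": "carry_out", "arguments": {
  "increments": "1 0.027 -0.034 0.008 0 0 3.6;1 0.0245 -0.035 0.01 0 0 3.6;1 0.022 -0.037 0.01 0 0 3.6;1 0.02 -0.038 0.01 0 0 3.6;1 0.0175 -0.039 0.01 0 0 3.6;1 0.013 -0.035 0.01 0 0 3.6;1 0.01 -0.025 0.01 0 0 3.6;1 0 0 0 0 0 0;1 0 0 0 0 0 0"
}}

```text
time_s: 24.98
tool_pos: [0.5818, -0.1703, 0.1708]
tool_rot: [179.6, 1.0, -23.7]
force: [-0.3, -0.7, -0.3]
grip_width: 0.0869
```

```bash
python3 -c "
from h import *;from cell import *
p=read_camera('wrist');cv2.imwrite('pics/g10.png',p['img'])
plan(.5877,-.1613,.16,-23.5,step=.045)"
```

```text
t 25.025 at [ 0.5818 -0.17    0.1708] [179.6   1.  -23.7] w 0.0872 n 1
1 0.0021 -0.0104 0.0107 0.4 1.0 -0.2
```

View pics/g10.png

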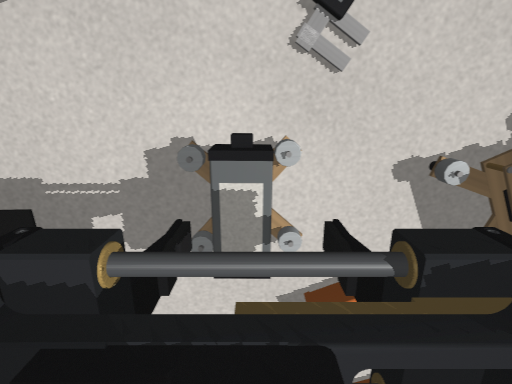

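Emit:
{"name": "carry_out", "arguments": {
  "increments": "1 0.002 -0.006 0.01 0.2 0.5 -0.1;1 0 -0.004 0.018 0.1 0.4 0;1 0 0 0.015 0 0 0;1 0 0 0.006 0 0 0;1 0 0 0 0 0 0;1 0 0 0 0 0 0"
}}

```text
time_s: 25.78
tool_pos: [0.5863, -0.1652, 0.1204]
tool_rot: [-180.0, -0.1, -23.9]
force: [-0.4, 0.8, 0.2]
grip_width: 0.0867
```

```bash
python3 -c "
from h import *;from cell import *
p=read_camera('wrist');cv2.imwrite('pics/g11.png',p['img'])
plan(.5877,-.1613,.121,-23.5,step=.045)"
```

```text
t 25.825 at [ 0.5863 -0.1653  0.1205] [-1.80e+02 -1.00e-01 -2.39e+01] w 0.0872 n 1
1 -0.0003 -0.0042 -0.0005 -0.0 -0.1 -0.4
```

View pics/g11.png

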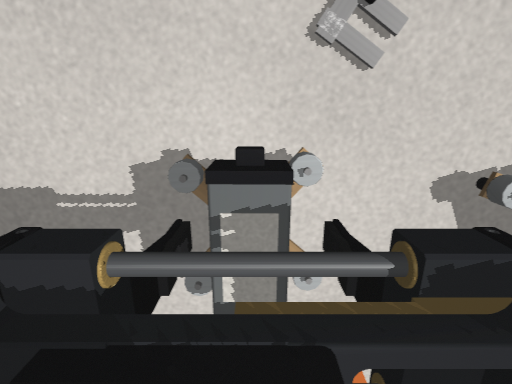

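Close on the large pack.

Emit:
{"name": "carry_out", "arguments": {
  "increments": "1 0 -0.0035 0 0 0 -0.3;1 0 0 0 0 0 0;0 0 0 0 0 0 0;0 0 0 0 0 0 0;0 0 0 0 0 0 0;0 0 0 0 0 0 0;0 0 0 0 0 0 0;0 0 0 0 0 0 0",
  "force": 30
}}

```text
time_s: 26.82
tool_pos: [0.5885, -0.1618, 0.1215]
tool_rot: [-179.9, -0.2, -23.5]
force: [-0.4, 0.4, 0.4]
grip_width: 0.0439
```

Emit:
{"name": "carry_out", "arguments": {
  "increments": "0 0 0 -0.015 0 0 0;0 0 0 -0.03 0 0 0;0 0 0 -0.035 0 0 0;0 0 0 -0.015 0 0 0;0 0 0 0 0 0 0"
}}

```text
time_s: 27.45
tool_pos: [0.5868, -0.1616, 0.2196]
tool_rot: [-180.0, -0.0, -23.6]
force: [0.0, -1.1, -2.9]
grip_width: 0.0437
```

```bash
python3 -c "
from hand import *
hand([(258,r) for r in(190,200,210,220,280,290)]+[(210,220),(295,220)],.041,'h2')
print(get_obs()['qpos'])
plan(.54,.10,.215,-10,g=0,step=.045)"
```

```text
(258, 190) [0.0386 0.0007]
(258, 200) [0.0332 0.0007]
(258, 210) [0.0276 0.0007]
(258, 220) [0.0219 0.0007]
(258, 280) [-0.0151  0.0007]
(258, 290) [-0.0217  0.0007]
(210, 220) [ 0.0219 -0.025 ]
(295, 220) [0.0219 0.0205]
[-36.25636682  26.69148688  63.62566881  96.53057732 -24.95982288
  72.57171621 -80.92044038]
t 27.5 at [ 0.5864 -0.1615  0.2189] [-180.     0.   -23.6] w 0.0439 n 6
0 -0.0245 -0.0368 0.0007 -0.0 0.0 -2.3;0 -0.0231 -0.0378 0.0007 -0.0 0.0 -2.3;0 -0.0215 -0.0387 0.0007 -0.0 0.0 -2.3;0 -0.0200 -0.0395 0.0007 -0.0 0.0 -2.3;0 -0.0184 -0.0402 0.0007 -0.0 0.0 -2.3;0 -0.0168 -0.0409 0.0006 -0.0 0.0 -2.3
```

View pics/h2.png

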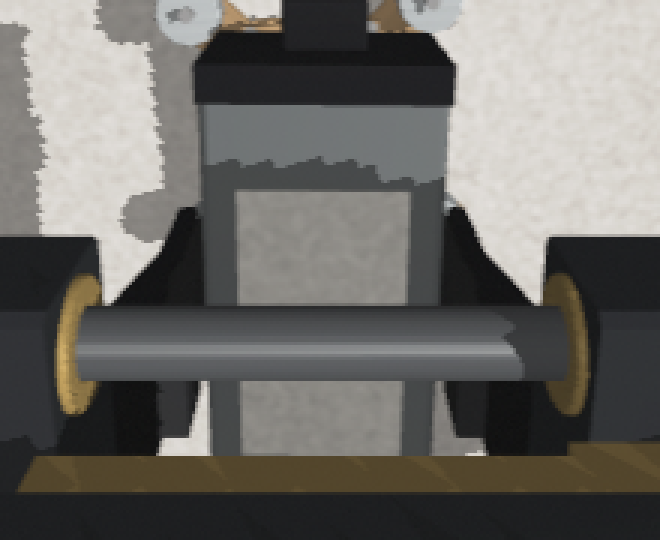

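Emit:
{"name": "carry_out", "arguments": {
  "increments": "0 -0.012 -0.018 0 0 0 -1;0 -0.02 -0.03 0 0 0 -2.3;0 -0.0215 -0.038 0 0 0 -2.3;0 -0.02 -0.039 0 0 0 -2.3;0 -0.018 -0.04 0 0 0 -2.3;0 -0.015 -0.03 0 0 0 -2.3;0 -0.01 -0.02 0 0 0 -1;0 0 0 0 0 0 0"
}}

```text
time_s: 28.5
tool_pos: [0.5328, 0.0869, 0.2072]
tool_rot: [179.6, 1.0, -9.7]
force: [0.2, -0.6, -2.3]
grip_width: 0.0436
```

```bash
python3 -c "
from hand import *
print(get_obs()['qpos'])
plan(.437,.364,.215,-3,g=0,step=.045)"
```

```text
[-67.53222627  15.86028682  64.01425793 106.10578117 -15.10634164
  68.55345683 -98.20545253]
t 28.5 at [0.5328 0.0869 0.2072] [179.6   1.   -9.7] w 0.0436 n 7
0 -0.0202 -0.0367 -0.0011 0.1 0.1 -1.0;0 -0.0196 -0.0370 -0.0011 0.1 0.1 -1.0;0 -0.0189 -0.0374 -0.0011 0.1 0.1 -1.0;0 -0.0183 -0.0377 -0.0011 0.1 0.1 -1.0;0 -0.0177 -0.0380 -0.0011 0.1 0.1 -1.0;0 -0.0170 -0.0383 -0.0011 0.1 0.1 -1.0;0 -0.0164 -0.0385 -0.0011 0.1 0.1 -1.0
```

Emit:
{"name": "carry_out", "arguments": {
  "increments": "0 -0.012 -0.02 -0.001 0.1 0.1 -1;0 -0.019 -0.037 -0.001 0.1 0.1 -1;0 -0.019 -0.037 -0.001 0.1 0.1 -1;0 -0.018 -0.038 -0.001 0.1 0.1 -1;0 -0.018 -0.038 -0.001 0.1 0.1 -1;0 -0.017 -0.038 -0.001 0.1 0.1 -1;0 -0.012 -0.028 -0.001 0.1 0.1 -1;0 -0.006 -0.012 0 0 0 0;0 0 0 0 0 0 0;0 0 0 0 0 0 0"
}}

```text
time_s: 29.75
tool_pos: [0.4433, 0.3391, 0.2083]
tool_rot: [179.5, 0.3, -3.8]
force: [-0.6, 0.3, -2.9]
grip_width: 0.044
```

```bash
python3 look.py w12; python3 -c "
from hand import *
print(get_obs()['qpos'])
p=read_camera('wrist');cv2.imwrite('pics/g12.png',p['img'])
plan(.437,.364,.15,-3,g=0,step=.02)"
```

```text
29.8 [0.44330775 0.33902954 0.20833274] [179.56067954   0.30828859  -3.83841659]
[ -89.37409613   16.42274868   57.42089781  103.82225507  -14.67187505
   68.34386329 -121.23939918]
t 29.85 at [0.4432 0.3393 0.2084] [179.6   0.3  -3.8] w 0.0438 n 4
0 -0.0019 -0.0062 0.0146 0.1 0.1 -0.2;0 -0.0019 -0.0062 0.0146 0.1 0.1 -0.2;0 -0.0019 -0.0061 0.0146 0.1 0.1 -0.2;0 -0.0019 -0.0061 0.0146 0.1 0.1 -0.2
```

View pics/g12.png

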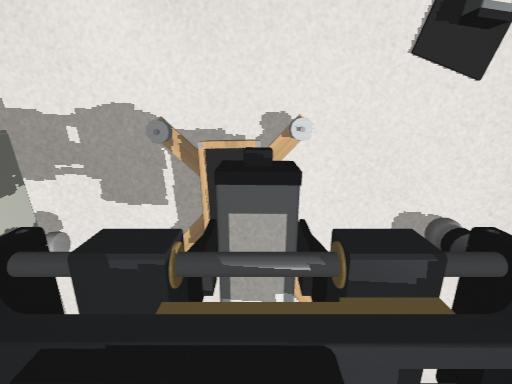

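Emit:
{"name": "carry_out", "arguments": {
  "increments": "0 -0.002 -0.007 0.013 0.1 0.1 -0.2;0 -0.002 -0.007 0.013 0.1 0.1 -0.2;0 -0.002 -0.006 0.013 0.1 0.1 -0.2;0 -0.001 -0.004 0.013 0.1 0 -0.2;0 0 0 0 0 0 0;0 0 0 0 0 0 0"
}}

```text
time_s: 30.6
tool_pos: [0.4372, 0.3637, 0.1514]
tool_rot: [179.9, 0.1, -3.1]
force: [0.4, 0.1, -1.8]
grip_width: 0.0437
```

```bash
python3 look.py w13; python3 -c "
from hand import *
p=read_camera('wrist');cv2.imwrite('pics/g13.png',p['img'])
plan(.437,.364,.125,-3,g=0,step=.02)"
```

```text
30.65 [0.43699283 0.36373243 0.15143271] [ 1.79916052e+02  8.10852296e-02 -3.06336933e+00]
t 30.7 at [0.4371 0.3638 0.1517] [ 1.799e+02  1.000e-01 -3.100e+00] w 0.0438 n 2
0 -0.0001 -0.0001 0.0133 0.0 0.0 -0.0;0 -0.0001 -0.0001 0.0133 0.0 0.0 -0.0
```

View pics/g13.png

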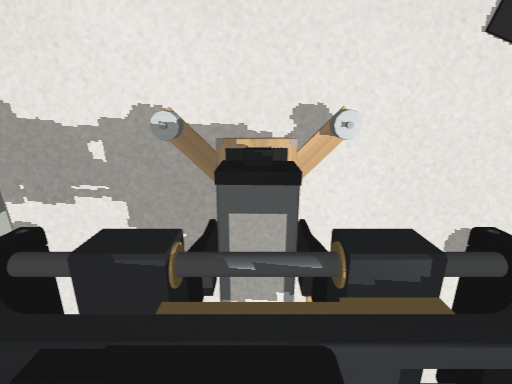

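Emit:
{"name": "carry_out", "arguments": {
  "increments": "0 0 0 0.012 0 0 0;0 0 0 0.01 0 0 0;0 0 0 0.004 0 0 0;0 0 0 0 0 0 0;0 0 0 0 0 0 0"
}}

```text
time_s: 31.32
tool_pos: [0.4375, 0.3636, 0.1243]
tool_rot: [180.0, 0.0, -3.1]
force: [0.2, -0.6, -3.1]
grip_width: 0.0437
```

Emit:
{"name": "carry_out", "arguments": {
  "increments": "0 0 0 0.002 0 0 0;0 0 0 0.001 0 0 0;0 0 0 0.001 0 0 0;0 0 0 0 0 0 0"
}}

```text
time_s: 31.82
tool_pos: [0.4379, 0.3639, 0.1218]
tool_rot: [-179.9, 0.0, -3.1]
force: [-0.3, 0.6, -3.0]
grip_width: 0.0437
```

Emit:
{"name": "carry_out", "arguments": {
  "increments": "0 0 0 0.0012 0 0 0;0 0 0 0 0 0 0;0 0 0 0 0 0 0"
}}

```text
time_s: 32.2
tool_pos: [0.4382, 0.3641, 0.1216]
tool_rot: [-179.9, 0.1, -3.1]
force: [0.5, -0.6, -0.7]
grip_width: 0.0439
```

Weight is off the tool; release.

Emit:
{"name": "carry_out", "arguments": {
  "increments": "1 0 0 0 0 0 0;1 0 0 0 0 0 0;1 0 0 0 0 0 0;1 0 0 0 0 0 0;1 0 0 0 0 0 0;1 0 0 0 0 0 0;1 0 0 -0.03 0 0 0;1 0 0 -0.05 0 0 0;1 0.02 0.03 -0.05 0 0 0;1 0 0 0 0 0 0;1 0 0 0 0 0 0"
}}

```text
time_s: 33.58
tool_pos: [0.4568, 0.333, 0.2548]
tool_rot: [-179.9, 0.0, -3.0]
force: [-0.5, 0.9, -0.8]
grip_width: 0.087
```

```bash
python3 look.py w14; python3 -c "
from hand import *
print(get_obs()['qpos'])
plan(.6145,.111,.17,-11,g=1,step=.045)"
```

```text
33.625 [0.45743772 0.33231735 0.25495015] [-1.79910379e+02 -4.40462878e-02 -3.07549829e+00]
[ -89.39128919   14.19247913   58.86782738  100.10481237  -12.7449237
   72.76556643 -120.57532774]
t 33.625 at [0.4574 0.3323 0.255 ] [-179.9   -0.    -3.1] w 0.0869 n 7
1 0.0241 0.0304 0.0121 -0.0 -0.0 1.1;1 0.0247 0.0299 0.0121 -0.0 -0.0 1.1;1 0.0253 0.0294 0.0121 -0.0 -0.0 1.1;1 0.0259 0.0289 0.0121 -0.0 -0.0 1.1;1 0.0264 0.0284 0.0121 -0.0 -0.0 1.1;1 0.0270 0.0278 0.0121 -0.0 -0.0 1.1;1 0.0275 0.0273 0.0121 -0.0 -0.0 1.1
```

View pics/w14.png

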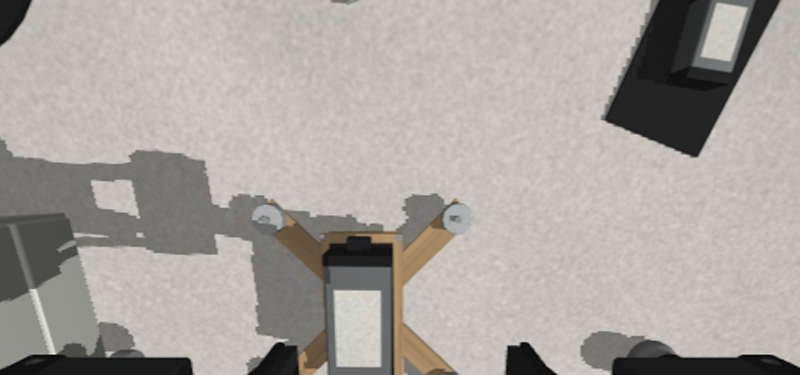

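Emit:
{"name": "carry_out", "arguments": {
  "increments": "1 0.024 0.03 0.008 0 0 1.1;1 0.025 0.03 0.012 0 0 1.1;1 0.025 0.0295 0.012 0 0 1.1;1 0.026 0.029 0.012 0 0 1.1;1 0.026 0.028 0.012 0 0 1.1;1 0.023 0.022 0.012 0 0 1.1;1 0.018 0.016 0.012 0 0 1.1;1 0 0 0 0 0 0;1 0 0 0 0 0 0"
}}

```text
time_s: 34.75
tool_pos: [0.6011, 0.1315, 0.1594]
tool_rot: [179.4, 0.8, -10.4]
force: [-0.3, -0.6, 0.1]
grip_width: 0.0873
```

```bash
python3 -c "
from hand import *
p=read_camera('wrist');cv2.imwrite('pics/g15.png',p['img'])
print(get_obs()['qpos'])
plan(.6153,.111,.12,-11,g=1,step=.025)"
```

```text
[-58.34727298  29.76434061  56.51538213  98.0560766  -26.15966163
  67.73089624 -95.02301082]
t 34.8 at [0.6009 0.1315 0.1595] [179.4   0.8 -10.3] w 0.087 n 2
1 0.0092 0.0086 0.0197 0.3 0.4 0.3;1 0.0091 0.0086 0.0197 0.3 0.4 0.3
```

View pics/g15.png

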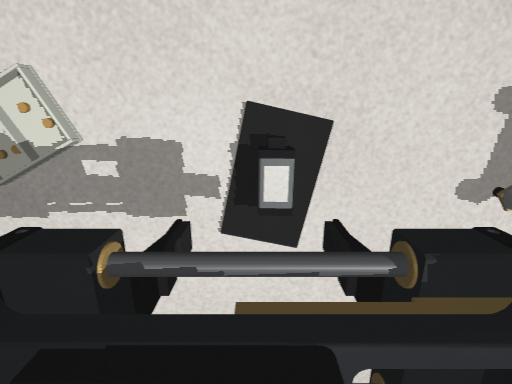

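Emit:
{"name": "carry_out", "arguments": {
  "increments": "1 0.009 0.0085 0.018 0.3 0.4 0.3;1 0.008 0.0075 0.018 0.3 0.4 0.3;1 0 0 0 0 0 0;1 0 0 0 0 0 0"
}}

```text
time_s: 35.3
tool_pos: [0.6142, 0.1137, 0.1206]
tool_rot: [-179.9, 0.0, -10.8]
force: [0.7, 0.5, -0.2]
grip_width: 0.0872
```

```bash
python3 -c "
from hand import *
p=read_camera('wrist');cv2.imwrite('pics/g16.png',p['img'])
plan(.6153,.111,.08,-11,g=1,step=.02)"
```

```text
t 35.35 at [0.6141 0.1136 0.1206] [-179.9    0.   -10.8] w 0.0871 n 3
1 0.0005 0.0008 0.0135 -0.0 0.0 0.1;1 0.0005 0.0008 0.0135 -0.0 0.0 0.1;1 0.0005 0.0008 0.0135 -0.0 0.0 0.1
```

View pics/g16.png

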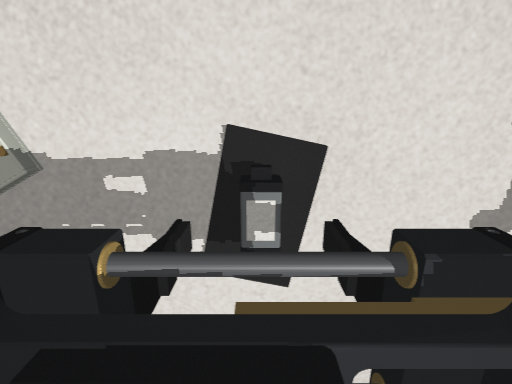

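Emit:
{"name": "carry_out", "arguments": {
  "increments": "1 0.001 0.0015 0.013 0 0 0;1 0 0.001 0.013 0 0 0;1 0 0 0.011 0 0 0;1 0 0 0.002 0 0 0;1 0 0 0 0 0 0"
}}

```text
time_s: 35.98
tool_pos: [0.6146, 0.1116, 0.0789]
tool_rot: [-179.9, 0.0, -10.7]
force: [-0.9, 0.3, -0.2]
grip_width: 0.0874
```

Emit:
{"name": "carry_out", "arguments": {
  "increments": "0 0 0 0 0 0 0;0 0 0 0 0 0 0;0 0 0 0 0 0 0;0 0 0 0 0 0 0;0 0 0 0 0 0 0;0 0 0 0 0 0 0;0 0 0 0 0 0 0",
  "force": 15
}}

```text
time_s: 36.85
tool_pos: [0.6154, 0.1118, 0.0802]
tool_rot: [-179.8, -0.1, -10.7]
force: [-0.3, -1.4, 0.4]
grip_width: 0.0298
```

Emit:
{"name": "carry_out", "arguments": {
  "increments": "0 0 0 -0.02 0 0 0;0 0 0 -0.035 0 0 0;0 0 0 -0.04 0 0 0;0 0 0 -0.025 0 0 0;0 0 0 0 0 0 0"
}}

```text
time_s: 37.48
tool_pos: [0.6156, 0.1107, 0.2082]
tool_rot: [-179.8, -0.2, -10.8]
force: [-1.8, 0.3, -0.5]
grip_width: 0.0298
```

```bash
python3 -c "
from hand import *
hand([(258,r) for r in(200,210,220,230,270,280)]+[(210,220),(295,220)],.051,'h3')
plan(.5845,-.158,.2,-21,g=0,step=.045)"
```

```text
(258, 200) [0.03   0.0006]
(258, 210) [0.024  0.0006]
(258, 220) [0.0179 0.0006]
(258, 230) [0.0116 0.0006]
(258, 270) [-0.0149  0.0006]
(258, 280) [-0.022   0.0006]
(210, 220) [ 0.0179 -0.0271]
(295, 220) [0.0179 0.022 ]
t 37.525 at [0.615  0.1107 0.2069] [-1.798e+02 -1.000e-01 -1.080e+01] w 0.03 n 7
0 0.0029 0.0385 0.0009 -0.0 -0.0 1.5;0 0.0039 0.0384 0.0009 -0.0 -0.0 1.5;0 0.0049 0.0383 0.0009 -0.0 -0.0 1.5;0 0.0058 0.0382 0.0009 -0.0 -0.0 1.5;0 0.0068 0.0380 0.0010 -0.0 -0.0 1.5;0 0.0078 0.0378 0.0010 -0.0 -0.0 1.5;0 0.0087 0.0376 0.0010 -0.0 -0.0 1.5
```

View pics/h3.png

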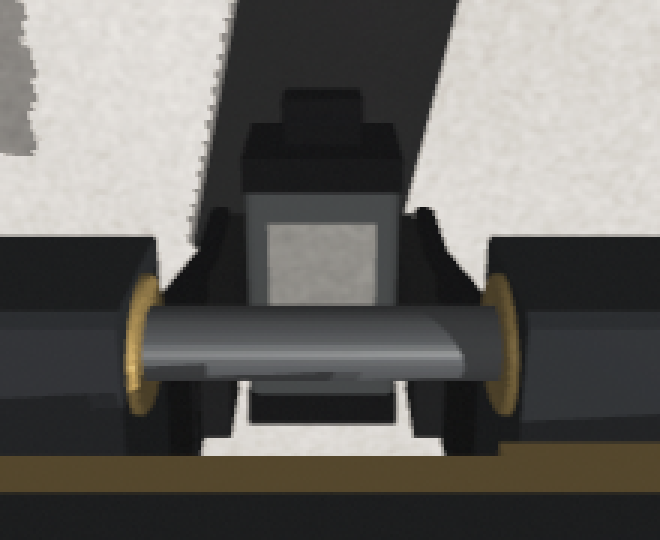

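Emit:
{"name": "carry_out", "arguments": {
  "increments": "0 0.002 0.018 0 0 0 0;0 0.003 0.03 0 0 0 1.5;0 0.004 0.038 0 0 0 1.5;0 0.005 0.038 0 0 0 1.5;0 0.006 0.038 0 0 0 1.5;0 0.007 0.038 0 0 0 1.5;0 0.008 0.03 0 0 0 1.5;0 0.006 0.02 0 0 0 1;0 0 0 0 0 0 0;0 0 0 0 0 0 0"
}}

```text
time_s: 38.78
tool_pos: [0.5746, -0.1707, 0.1986]
tool_rot: [179.5, 0.7, -22.7]
force: [-0.6, 1.6, -0.7]
grip_width: 0.03
```

```bash
python3 -c "
from hand import *
p=read_camera('wrist');cv2.imwrite('pics/g17.png',p['img'])
plan(.5845,-.158,.15,-20.7,g=0,step=.02)"
```

```text
t 38.825 at [ 0.5746 -0.1708  0.1987] [179.4   0.7 -22.7] w 0.0302 n 3
0 0.0016 -0.0054 0.0162 0.2 0.2 -0.7;0 0.0016 -0.0053 0.0162 0.2 0.2 -0.7;0 0.0016 -0.0052 0.0162 0.2 0.2 -0.7
```

View pics/g17.png

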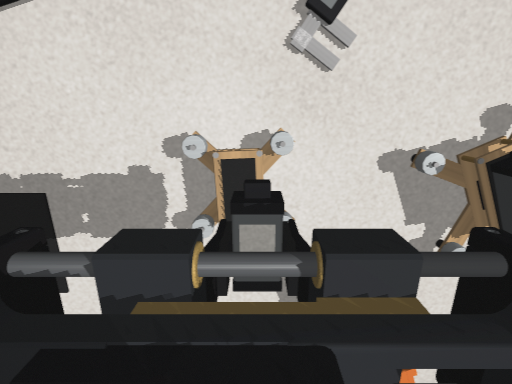

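Emit:
{"name": "carry_out", "arguments": {
  "increments": "0 0.002 -0.005 0.015 0.2 0.2 -0.7;0 0.0015 -0.005 0.015 0.2 0.2 -0.7;0 0.001 -0.004 0.015 0.2 0.2 -0.6;0 0 0 0 0 0 0;0 0 0 0 0 0 0"
}}

```text
time_s: 39.45
tool_pos: [0.5845, -0.1545, 0.1486]
tool_rot: [-179.9, 0.2, -20.2]
force: [0.2, 0.4, -0.7]
grip_width: 0.0299
```

```bash
python3 look.py w18;python3 -c "
from hand import *
p=read_camera('wrist');cv2.imwrite('pics/g18.png',p['img'])
plan(.5845,-.158,.124,-20.7,g=0,step=.02)"
```

```text
39.5 [ 0.58445282 -0.15433645  0.14854437] [-179.87163545    0.21409239  -20.22143735]
t 39.55 at [ 0.5845 -0.1545  0.1488] [-179.9    0.2  -20.2] w 0.0298 n 2
0 0.0006 0.0017 0.0124 -0.1 0.1 0.2;0 0.0006 0.0017 0.0124 -0.1 0.1 0.2
```

View pics/g18.png

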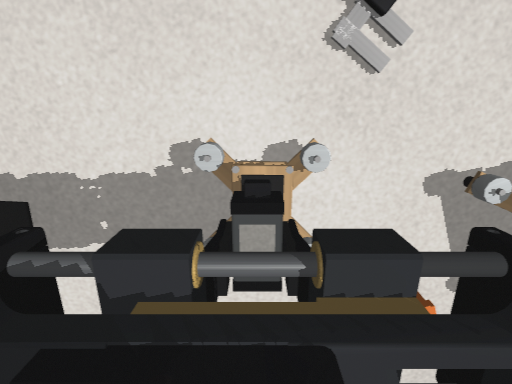

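Emit:
{"name": "carry_out", "arguments": {
  "increments": "0 0.0005 0.002 0.012 0 0 0.2;0 0.0005 0.0015 0.011 0 0 0.2;0 0 0 0.003 0 0 0;0 0 0 0 0 0 0"
}}

```text
time_s: 40.05
tool_pos: [0.5844, -0.159, 0.1221]
tool_rot: [-179.8, 0.1, -20.7]
force: [-1.2, 0.9, 4.1]
grip_width: 0.0299
```

Emit:
{"name": "carry_out", "arguments": {
  "increments": "0 0 0 0.0015 0 0 0;0 0 0 0.001 0 0 0;0 0 0 0 0 0 0;0 0 0 0 0 0 0"
}}

```text
time_s: 40.55
tool_pos: [0.5847, -0.1593, 0.1222]
tool_rot: [-179.7, 0.1, -20.7]
force: [1.0, 0.9, -0.6]
grip_width: 0.0295
```

Seated. Release and back off for a check.

Emit:
{"name": "carry_out", "arguments": {
  "increments": "1 0 0 0 0 0 0;1 0 0 0 0 0 0;1 0 0 0 0 0 0;1 0 0 0 0 0 0;1 0 0 0 0 0 0;1 0 0 0 0 0 0;1 -0.005 0 -0.03 0 0 0;1 -0.03 0 -0.05 0 0 0;1 -0.04 0 -0.05 0 0 0;1 0 0 0 0 0 0;1 0 0 0 0 0 0"
}}

```text
time_s: 41.92
tool_pos: [0.5153, -0.1314, 0.2544]
tool_rot: [-179.5, 0.1, -20.5]
force: [0.5, 0.1, -1.1]
grip_width: 0.0869
```

```bash
python3 look.py w20;python3 -c "
from hand import *
print(get_obs()['qpos'])
a=np.radians(60);plan(.46,.22,.27,40,step=.05)"
```

```text
41.975 [ 0.51530077 -0.13212049  0.25435393] [-1.79545570e+02  1.42547098e-01 -2.05941952e+01]
[-50.93535128  10.25469275  69.6301215  104.62648776 -10.57937362
  72.18526201 -88.91081583]
t 41.975 at [ 0.5153 -0.1321  0.2544] [-1.795e+02  1.000e-01 -2.060e+01] w 0.0869 n 8
1 -0.0220 -0.0388 -0.0016 -0.1 -0.0 -7.6;1 -0.0167 -0.0413 -0.0016 -0.1 -0.0 -7.6;1 -0.0111 -0.0432 -0.0017 -0.1 -0.0 -7.6;1 -0.0053 -0.0443 -0.0017 -0.1 -0.0 -7.6;1 0.0006 -0.0446 -0.0018 -0.1 -0.0 -7.6;1 0.0065 -0.0441 -0.0018 -0.1 -0.0 -7.6;1 0.0122 -0.0428 -0.0019 -0.1 -0.0 -7.6;1 0.0178 -0.0409 -0.0019 -0.1 -0.0 -7.6
```

View pics/w20.png

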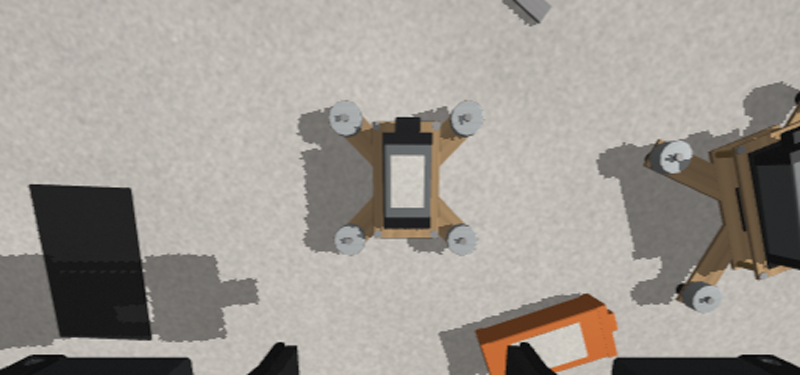

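```bash
python3 -c "
import pickle,cv2
a=pickle.load(open('w14.pkl','rb'))['img'][120:240,140:320];cv2.imwrite('pics/w14z.png',cv2.resize(a,(800,533),interpolation=cv2.INTER_CUBIC))
from m import *
for f in(1,0):
  fit('w20',[],[(345,116),(467,118),(349,239),(462,239)],1,1,.06,1/.64,[0,0],f=f)
fit('w20',[(390,155),(424,155),(424,208),(390,208)],[],.033,.021,1,1/.64,[0,0],zd=.07,f=0)
"
```

```text
w20 xy [ 0.5839 -0.158 ] yaw 69.2 dz 0.0035 rms px 0.29
w20 xy [ 0.5838 -0.158 ] yaw 69.2 dz 0.0 rms px 0.51
w20 xy [ 0.583  -0.1586] yaw 159.6 dz 0.0 rms px 0.34
```

View pics/w14z.png

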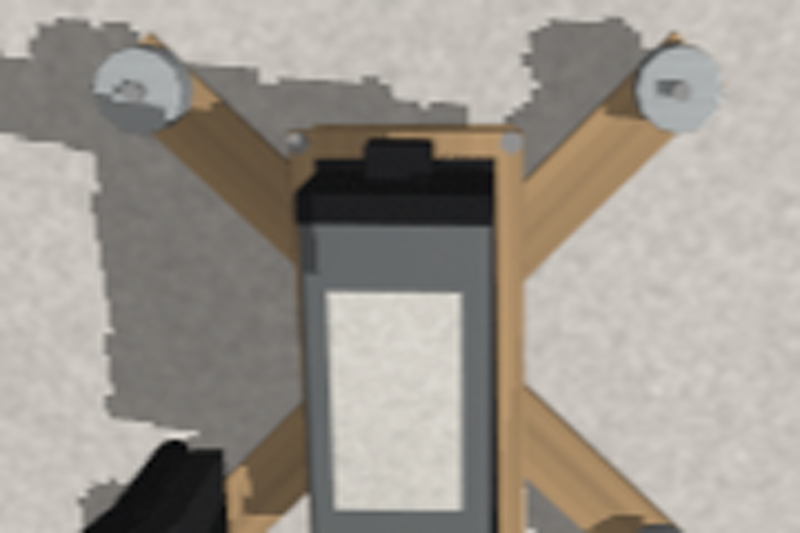

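```bash
python3 -c "
from m import *
fit('w14',[(325,292),(464,292),(463,511),(334,511)],[],.058,.033,1,40/9,[140,120],zd=.08,f=0)
p=pickle.load(open('w14.pkl','rb'));P=plane(p,np.array([(143,88),(680,88)])/(40/9)+[140,120],.032);y=np.radians(-3);print(P.mean(0)[:2]-.0707*np.array([np.cos(y),np.sin(y)]),P)
from cell import *
for n,a in(('scene',(110,300,90,400)),('side',(105,345,140,460))):
  p=read_camera(n);cv2.imwrite('pics/f_'+n+'.png',cv2.resize(p['img'][a[0]:a[1],a[2]:a[3]],(800,520),interpolation=cv2.INTER_CUBIC))
"
```

```text
w14 xy [0.4355 0.3638] yaw 176.4 dz 0.0 rms px 0.93
[0.43461984 0.36278054] [[0.50892297 0.42881788 0.032     ]
 [0.50152292 0.28934289 0.032     ]]
```

View pics/f_side.png

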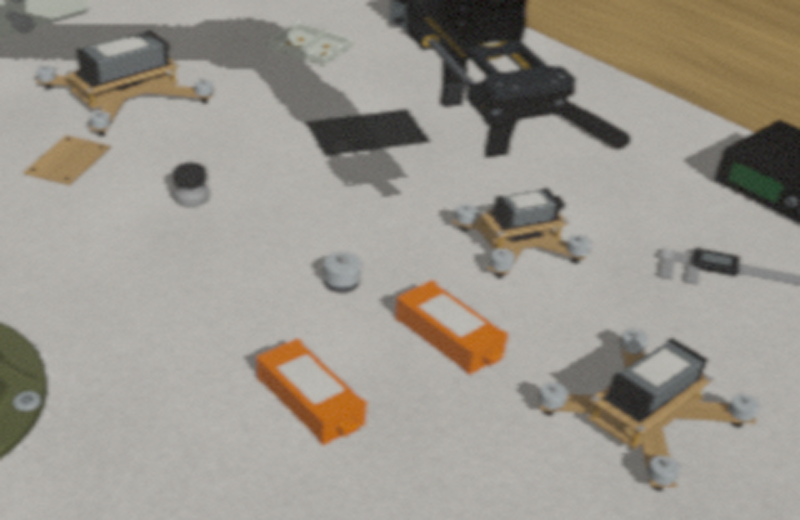

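The side view shows each pack seated flat on its own frame: large at (125,60), small at (528,210) and medium at (658,380). The mat at (368,132) is empty, and the jar (188,185) and motor (342,272) have not moved. The arm is clear of everything.

```bash
python3 -c "
from cell import *
print(sign_off());print(get_obs()['time_s'])"
```

```text
the job is handed in; nothing more can be done
None
the job is handed in; nothing more can be done
```

All three battery packs are on the frames of their own size and the job is handed in, at about 42 s on the robot's clock; `sign_off` gave no verdict.

I parked the small pack on the mat, moved the medium pack to the medium frame and the large to the large frame. The small pack then went from the mat to the small frame.

| Pack | Offset from frame centre (wrist camera) | Angle off the deck's length |
|---|---|---|
| Small | about 1 mm | under 1° |
| Medium | about 1.3 mm | about 1° |
| Large | 1–1.5 mm | about 0.6° |

- **Final side view:** the packs look flat, the mat is empty, and the arm is clear of everything. The jar, the spare motor and the orange look-alikes look unmoved; I judged the jar and motor by eye and did not measure them.
- **Disagreement between cameras:** my early estimates by eye from the scene and side pictures differed from the wrist camera by up to about 2 cm. I used the wrist camera, which gave consistent positions for the medium and small frames from two views each. The large frame's second view showed only two of its motors, but it agreed to about 1 mm. In most wrist-camera fits things came out about 3–5 mm lower than their nominal heights. That has little effect on sideways position when looking nearly straight down.
- **Near limit:** joint 3 was at 69.6° when I handed in, against a limit of 71.16°; I saw no reading past the limit.

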